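# Load the tuning forks into the clinic's carrier

## Task

Move the four cleaned tuning forks from the dark grey draining stand into the slots of the wooden carrier, in order of length with the longest at the end with the round rubber puck, each lying flat on both rails with its stem in the notched rail. Swing the carrier's hold-down bar up out of the way first if it is not already open, and when all four lie in place swing it fully shut over the stems. Set the forks down rather than dropping them, and leave the mug and the bottle where they are.

Things in the scene. Friction and masses are not known exactly. Their poses are not given: they have to be found in the camera images.
- fork_190: aluminium tuning fork, 190 mm long (longest), lying along its x axis, 10 mm thick: round stem towards -x (x = -82 to -32 mm), neck block 22 mm wide (-32 to -12), two prongs towards +x (-12 to +108), 22 mm wide over both. Origin: underside, centre line, 12 mm out along the prongs; grip here across y. z up. About 80 g. Starts in any slot of the dark grey stand, stem roughly towards the robot.
- fork_170: aluminium tuning fork, 170 mm long (second longest), lying along its x axis, 10 mm thick: round stem towards -x (x = -82 to -32 mm), neck block 22 mm wide (-32 to -12), two prongs towards +x (-12 to +88), 22 mm wide over both. Origin: underside, centre line, 12 mm out along the prongs; grip here across y. z up. About 70 g. Starts in any slot of the dark grey stand, stem roughly towards the robot.
- fork_150: aluminium tuning fork, 150 mm long (second shortest), lying along its x axis, 10 mm thick: round stem towards -x (x = -82 to -32 mm), neck block 22 mm wide (-32 to -12), two prongs towards +x (-12 to +68), 22 mm wide over both. Origin: underside, centre line, 12 mm out along the prongs; grip here across y. z up. About 60 g. Starts in any slot of the dark grey stand, stem roughly towards the robot.
- fork_130: aluminium tuning fork, 130 mm long (shortest), lying along its x axis, 10 mm thick: round stem towards -x (x = -82 to -32 mm), neck block 22 mm wide (-32 to -12), two prongs towards +x (-12 to +48), 22 mm wide over both. Origin: underside, centre line, 12 mm out along the prongs; grip here across y. z up. About 50 g. Starts in any slot of the dark grey stand, stem roughly towards the robot.
- carrier: fixed wooden carrier, board 185 x 264 x 12 mm; rails along y at x = -57 (notched, for stems, ridges 16 mm high) and x = +35 (ridges 6 mm), each 14 thick, tops at z = 40. Slots at y = -75, -25, 25, 75 mm; a fork lies right with its origin at x = 0, z = 40, axes parallel to the carrier's, stem to -x. Origin: on the table under the row's middle. The dark grey stand has the same rails and slots, no bar.
- puck: black round rubber puck, 30 mm across, 18 mm high, fixed on the carrier's board at x = +45 mm and either y = +112 or y = -112 mm of the carrier: it marks the end where the longest fork goes. (The other end bears a flat square 26 mm aluminium cap, 6 mm high.) Origin: centre of its underside.
- bail (a joint): hinge of the carrier's hold-down bar (rad), axis along y at x = -100, z = 57 mm of the carrier. 0 = shut: bar across the stems at x = -42, z = 57, 3 mm above them; grows as it swings up and back to -x, stop at 1.75, side arms at y = +-112. Above 1.3 the slots are clear. Starts anywhere in 0 to 1.6; stiff, stays where it is left, about 2 N at the ball.
- bail_ball (a point): centre of the black ball, 22 mm across, that moves the bar; on a thin stalk, 32 mm above the middle of the 8 mm bar when shut, then at x = -42, y = 0, z = 89 mm of the carrier. It circles the hinge axis at 66 mm; at joint q its angle up from the carrier's +x is 0.504 + q. Pinched across the carrier's y, it can turn between the fingers.
- pen_mug: white mug with pens, 76 mm across, 130 mm high with the pens, bystander. Origin: centre of its underside.
- spray_bottle: white bottle with blue cap, 60 mm across, 120 mm high, bystander. Origin: centre of its underside.

How it is judged:
By the outcome, as a careful person would: the job done as asked, in the order asked, and still so for the second after the job is handed in, with the robot touching nothing.
It also fails if it takes over 131 s, if anything falls off the work surface, if the arm or the gripper's body presses on something with over 40 N, if the wrist force passes 120 N, or if a joint passes its speed limit or range.

## Robot

A 6-joint arm with a two-finger parallel gripper is mounted at the origin on the work surface. World frame = base frame: x ahead of the robot, y to its left, z up, the work surface at z = 0. Lengths are in m, angles in rad, forces in N, time in s.
With the tool pointing down it reaches from about 0.4 to 0.825 m from the base axis. Payload 7 kg.
Tool frame: the origin (TCP) lies at the centre of the arm's flange, where the gripper is bolted on; the fingertips stand 178 mm ahead of it and the grasp point (between the pads) lies arm.tcp_to_grasp ahead of it (arm.tcp_to_grasp is the distance from the TCP to the grasp point, in m); z points along the fingers, y is the direction in which the jaws open and shut (so a half turn about z gives the same grasp; the last joint's range is limited). The gripper opens to 88 mm and grips with 3 to 60 N. Pads are 19 mm wide; open, the fingers measure 130 mm over their backs; the gripper's body (78 mm by 193 mm) begins 47 mm behind the grasp point.
Start: joints at [-0.998, 0.359, 0.012, 0, -1.224, -0.288], TCP at [0.19, -0.648, 0.405] pointing down, gripper open.
Joint ranges: [-3.07, 3.07], [-1.43, 2.12], [-1.02, 1.25], [-3.03, 1.67], [-3.05, -0], [-3.03, 3.03]. Speed limits (rad/s): [2.39, 2.39, 3.01, 3.14, 3.14, 3.14].

## Interface

Orientations are given as [roll, pitch, yaw] about the fixed x, y, z axes, in that order (R = Rz(yaw) Ry(pitch) Rx(roll)).
In Python, from station import arm gives the robot as it stands.
- The arm moves only by the tool move_arm, never from a script. Its argument "deltas" is a list of rows, each a list of 6 numbers: the shift along the world's x, y, z in mm, then the turn, a rotation vector about the world's x, y, z in degrees. In form: [[tx, ty, tz, ax, ay, az], ...]. A call has exactly 5 rows; each row shifts and turns the commanded pose from where the row before left it; what a row does not reach is not made up. A row lasts 1/12 s, in which the tool goes at most 41.7 mm and 7.16 degrees, less where a joint would pass 70% of its speed; a pose out of reach is approached as far as the arm can. A call with a gripper value outside its range is refused whole. "claw" is the closure in counts, from 0 (fully open) to 255 (shut), set as the call begins (left out, the last holds). The fingers move at their own pace and stop on an object; "squeeze" is the grip in N (left out, the last holds). Time passes only in rows, so rows that do not move let the fingers close, or fill a call up. It gives the time, the measured TCP pose, the force and the opening at its end, in the units of the state.
- arm.get_state(): the state, without advancing time (a new reading comes with each control period).
- arm.grab_frame(name): name is "scene" or "side" or "wrist"; returns the picture (420x560x3 uint8, red, green, blue); there is no depth.
- arm.calibration(name): a dict with "intrinsics" (3x3 intrinsics, pixels), "T" (4x4, takes a point from camera to world coordinates); the wrist camera has in their place "mount" (4x4, takes a point from camera to tool coordinates, whose origin is the TCP and whose axes are the flange's). Camera axes: x right, y up, looking along -z (the intrinsics and any distortion apply to the point x, -y, -z); pixel columns grow to the right and rows downward; lengths in m; the calibration is good to about 2 mm. A picture is of the moment at which its call begins: read the wrist's pose just before it. calibration takes no time and is no camera call.
- arm.job_done(): hands the job in, once; it reports no verdict.
Trained networks look in the newest picture that a camera, given by its name, has taken for a name from the list of things; names that differ only in an ending like _2 or _b are one class to them, and where a whole thing is asked for, a point or a joint stands for the part that bears it (a point fixed in the world has none). Each returns a list of dicts, best first, with "score" (0 to 1); they miss things now and then, are a little off and sometimes report something else, mostly with a low value. They report only what shows in the picture. A call takes as long as a camera call.
- arm.spot_in(thing, camera): "xy" ([column, row] in pixels, amid what is visible of it).
- arm.masks_of(thing, camera): "pixels" (420x560 bool, what is visible of it) and "xy" ([column, row] in pixels, amid what is visible of it).
- arm.spot_point(thing, camera): "xy" ([column, row] in pixels: a listed point, or the origin of a listed thing).
The state is a dict: "t": time; "q": joint angles; "qd": joint speeds; "joint_efforts": joint torques, N m; "eef_pos": TCP position; "ee_rot": TCP orientation; "force": force on the tool from outside, world axes, zero at the start; "moment": the same for the moment, N m; "width": finger opening in m.
Only numpy, scipy, OpenCV 4.12 (cv2) and the standard library are available. Lean on these libraries where they do the work, as an engineer would, in place of code of your own. Each camera call takes 0.05 s, during which the arm holds its last target. There are 200 camera calls.

## Working session

There is one attempt and no reset: what is moved stays moved. The work goes in short steps, Python scripts to look and compute and a tool call to move; the robot and the scene stay as the last step left them, time stands still between calls to the robot, and variables do not carry over. Pictures are saved under pics/ and viewed, about 12 in all and at most 16, crops included, and the job is handed in when it is done.

Besides the shell and the picture viewer there is one more tool, called after ">>>" by a JSON object that holds its "method" and its "body", one argument or row to a line. move_arm: Moves the arm, as the interface text tells. Its arguments: {"type":"object","properties":{"deltas":{"type":"array","items":{"type":"array","items":{"type":"number"}}},"claw":{"type":"number"},"squeeze":{"type":"number"}},"required":["deltas"]}

```bash
ls; mkdir -p pics; python3 - <<'E'
from station import arm
import cv2,numpy as np
print(arm.tcp_to_grasp, arm.get_state())
for n in ["scene","side","wrist"]:
    im=arm.grab_frame(n); cv2.imwrite(f"pics/{n}0.png",im[:,:,::-1])
    c=arm.calibration(n); print(n,{k:np.round(v,3).tolist() if not isinstance(v,str) else v for k,v in c.items()})
    for th in ["fork_190","fork_170","fork_150","fork_130","carrier","puck","bail_ball","pen_mug","spray_bottle"]:
        r=arm.spot_point(th,n); print(th,[(np.round(d["xy"],1).tolist(),round(d["score"],2)) for d in r[:3]])
print(arm.get_state()["t"])
a=cv2.imread("pics/scene0.png");b=cv2.imread("pics/side0.png")
E
```

```text
pics
0.1593 {'t': 0.0, 'q': array([-9.97901373e-01,  3.59401202e-01,  1.10431130e-02, -3.37390902e-04,
       -1.22409143e+00, -2.88101070e-01]), 'qd': array([ 0.0017796 ,  0.00127083, -0.00047529,  0.00124485, -0.0006297 ,
        0.00062341]), 'joint_efforts': array([ 1.24765243e-04, -5.82720459e+01,  2.93067491e+01,  6.99736297e+00,
        6.94264789e-03, -1.13018880e-04]), 'eef_pos': array([ 0.18959006, -0.64762423,  0.40370862]), 'ee_rot': array([ 3.13991747e+00, -1.65674708e-04, -2.85691354e+00]), 'force': array([-0.13275986, -0.34615991,  0.40728388]), 'moment': array([ 0.03046579,  0.00606982, -0.00477411]), 'width': 0.08754669672234118}
scene {'intrinsics': [[379.525, 0.0, 284.911], [0.0, 379.525, 205.221], [0.0, 0.0, 1.0]], 'T': [[0.777, -0.397, 0.488, 1.117], [0.629, 0.461, -0.626, -0.693], [0.024, 0.794, 0.608, 0.76], [0.0, 0.0, 0.0, 1.0]]}
fork_190 [([232.5, 260.0], 0.82), ([263.7, 243.1], 0.62), ([248.8, 251.6], 0.57)]
fork_170 [([232.5, 260.0], 0.82), ([263.7, 243.1], 0.62), ([248.8, 251.6], 0.57)]
fork_150 [([232.5, 260.0], 0.82), ([263.7, 243.1], 0.62), ([248.8, 251
[... 580 characters left out ...]
, 0.9), ([274.8, 172.0], 0.84), ([268.8, 196.2], 0.75)]
fork_150 [([270.0, 206.5], 0.9), ([274.8, 172.0], 0.84), ([268.8, 196.2], 0.75)]
fork_130 [([270.0, 206.5], 0.9), ([274.8, 172.0], 0.84), ([268.8, 196.2], 0.75)]
carrier [([261.1, 299.0], 0.76)]
puck [([236.3, 334.9], 0.69)]
bail_ball [([286.6, 269.3], 0.66)]
pen_mug [([265.4, 394.2], 0.59)]
spray_bottle [([301.3, 140.4], 0.84)]
wrist {'intrinsics': [[324.402, 0.0, 280.945], [0.0, 324.402, 208.342], [0.0, 0.0, 1.0]], 'mount': [[0.0, 0.951, 0.31, 0.085], [1.0, -0.0, 0.0, 0.001], [0.0, 0.31, -0.951, 0.021], [0.0, 0.0, 0.0, 1.0]]}
fork_190 []
fork_170 []
fork_150 []
fork_130 []
carrier []
puck []
bail_ball []
pen_mug []
spray_bottle []
1.5
```

View pics/scene0.png

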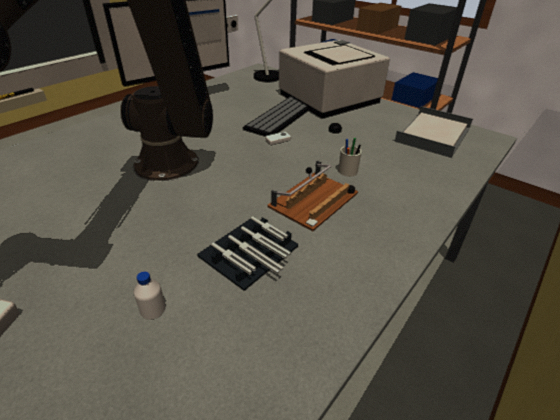

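View pics/side0.png

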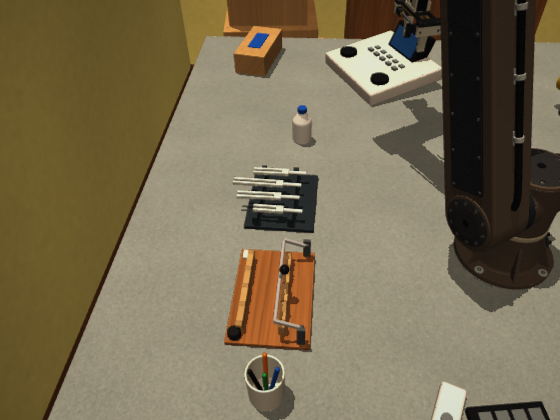

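The scene view shows the stand with forks around (250,250) and the carrier at (315,200). The bail is part open and the puck (348,190) is at the mug end. In the side view, the prong lengths from the bottle end look like short-mid, longest, mid and shortest. Next I triangulate.

```bash
cat > h.py <<'E'
from station import arm
import numpy as np, cv2
from scipy.spatial.transform import Rotation as Ro
def cam(n,st=None):
    c=arm.calibration(n); K=np.array(c["intrinsics"])
    if n=="wrist":
        st=st or arm.get_state(); M=np.eye(4); M[:3,:3]=Ro.from_euler("xyz",st["ee_rot"]).as_matrix(); M[:3,3]=st["eef_pos"]
        T=M@np.array(c["mount"])
    else: T=np.array(c["T"])
    return K,T,c
def ray(n,uv,st=None):
    K,T,c=cam(n,st); p=np.linalg.solve(K,[uv[0],uv[1],1.]); d=T[:3,:3]@[p[0],-p[1],-p[2]]
    return T[:3,3],d/np.linalg.norm(d)
def onz(n,uv,z,st=None):
    o,d=ray(n,uv,st); return o+d*(z-o[2])/d[2]
def proj(n,P,st=None):
    K,T,c=cam(n,st); p=np.linalg.inv(T)@np.append(P,1); q=K@[p[0],-p[1],-p[2]]; return q[:2]/q[2]
def tri(obs):
    A=np.zeros((3,3));b=np.zeros(3)
    for o,d in obs:
        Q=np.eye(3)-np.outer(d,d);A+=Q;b+=Q@o
    P=np.linalg.solve(A,b); return P,max(np.linalg.norm((np.eye(3)-np.outer(d,d))@(P-o)) for o,d in obs)
E
python3 - <<'E'
from h import *
np.set_printoptions(precision=4,suppress=True)
print(arm.calibration("scene").keys())
for n in ["scene","side"]: arm.grab_frame(n)
S={}
for th in ["carrier","puck","bail_ball","pen_mug","spray_bottle"]:
    a=arm.spot_point(th,"scene")[0]["xy"];b=arm.spot_point(th,"side")[0]["xy"]
    P,e=tri([ray("scene",a),ray("side",b)]); print(th,P,"err",round(e,4))
for n in ["scene","side"]:
    for d in arm.spot_point("fork_190",n): print(n,"pt",np.round(d["xy"],1),round(d["score"],2),onz(n,d["xy"],.043))
    for d in arm.masks_of("fork_190",n):
        ys,xs=np.nonzero(d["pixels"]); W=np.array([onz(n,(x,y),.048)[:2] for x,y in zip(xs,ys)])
        c=W.mean(0);u=np.linalg.svd(W-c,full_matrices=False)[2][0]; u*=np.sign(u[0]); t=(W-c)@u
        print(n,"mask",round(d["score"],2),len(xs),c,"yaw",np.degrees(np.arctan2(u[1],u[0])),"len",np.ptp(t),"stem end",c+u*t.min(),"tip",c+u*t.max())
E
```

```text
dict_keys(['intrinsics', 'T'])
carrier [ 0.5857  0.1797 -0.0009] err 0.0061
puck [0.6293 0.2869 0.011 ] err 0.0003
bail_ball [0.5362 0.182  0.1217] err 0.0043
pen_mug [ 0.546   0.4045 -0.003 ] err 0.005
spray_bottle [ 0.5216 -0.436  -0.007 ] err 0.0048
scene pt [265.6 242.4] 0.9 [ 0.6069 -0.1203  0.043 ]
scene pt [249.  251.6] 0.56 [ 0.5969 -0.176   0.043 ]
scene pt [235.4 255. ] 0.52 [ 0.5783 -0.2085  0.043 ]
scene pt [271.8 230.8] 0.51 [ 0.5885 -0.0726  0.043 ]
scene mask 0.87 457 [ 0.6279 -0.1767] yaw -2.601143249450369 len 0.18802151270740688 stem end [ 0.5161 -0.1716] tip [ 0.7039 -0.1801]
scene mask 0.81 367 [ 0.6168 -0.1249] yaw -1.6788142017711716 len 0.16863363515005056 stem end [ 0.5199 -0.1221] tip [ 0.6885 -0.127 ]
scene mask 0.64 253 [ 0.5824 -0.0747] yaw -2.247460991810621 len 0.13365345876680546 stem end [ 0.5054 -0.0717] tip [ 0.6389 -0.0769]
side pt [269.8 198.2] 0.92 [ 0.5955 -0.1125  0.043 ]
side pt [276.2 174.4] 0.89 [ 0.5869 -0.2108  0.043 ]
side pt [267.7 209.7] 0.8 [ 0.5967 -0.0686  0.043 ]
side pt [271.6 186.9] 0.59 [ 0.5949 -0.1577  0.043 ]
side mask 0.88 228 [ 0.6051 -0.2185] yaw -1.5952325476393105 len 0.10097563717529338 stem end [ 0.5509 -0.217 ] tip [ 0.6519 -0.2198]
side mask 0.84 319 [ 0.5818 -0.0686] yaw -2.551861145051902 len 0.12842890439832988 stem end [ 0.5087 -0.0654] tip [ 0.637  -0.0711]
side mask 0.83 449 [ 0.6221 -0.1706] yaw -2.4420414054989243 len 0.188921446030743 stem end [ 0.5168 -0.1661] tip [ 0.7055 -0.1742]
side mask 0.73 397 [ 0.618  -0.1186] yaw -0.8863977986778113 len 0.1656720985031124 stem end [ 0.5222 -0.1171] tip [ 0.6879 -0.1197]
```

>>> {"method": "move_arm", "body": {
  "deltas": [
    [19.5,25.5,1,0,0,-0.82],
    [19.5,25.5,1,0,0,-0.82],
    [19.5,25.5,1,0,0,-0.82],
    [19.5,25.5,1,0,0,-0.82],
    [19.5,25.5,1,0,0,-0.82]
  ]
}}

```text
t: 2.72
eef_pos: [0.2877, -0.5191, 0.4097]
ee_rot: [-3.141, 0.0, -2.929]
force: [1.2, -0.1, -0.6]
width: 0.0876
```

>>> {"method": "move_arm", "body": {
  "deltas": [
    [19.5,25.5,1,0,0,-0.82],
    [19.5,25.5,1,0,0,-0.82],
    [19.5,25.5,1,0,0,-0.82],
    [19.5,25.5,1,0,0,-0.82],
    [19.5,25.5,1,0,0,-0.82]
  ]
}}

```text
t: 3.13
eef_pos: [0.3853, -0.3914, 0.415]
ee_rot: [-3.141, 0.0, -3.001]
force: [0.7, -0.6, 0.9]
width: 0.0878
```

>>> {"method": "move_arm", "body": {
  "deltas": [
    [19.5,25.5,1,0,0,-0.82],
    [19.5,25.5,1,0,0,-0.82],
    [19.5,25.5,1,0,0,-0.82],
    [19.5,25.5,1,0,0,-0.82],
    [19.5,25.5,1,0,0,-0.82]
  ]
}}

```text
t: 3.55
eef_pos: [0.4828, -0.2639, 0.4201]
ee_rot: [-3.141, 0.001, -3.072]
force: [0.3, -0.4, 0.1]
width: 0.0879
```

>>> {"method": "move_arm", "body": {
  "deltas": [
    [19.5,25.5,1,0,0,-0.82],
    [19.5,25.5,1,0,0,-0.82],
    [19.5,25.5,1,0,0,-0.82],
    [19.5,25.5,1,0,0,-0.82],
    [19.5,25.5,1,0,0,-0.82]
  ]
}}

```text
t: 3.97
eef_pos: [0.5803, -0.1363, 0.425]
ee_rot: [3.142, 0.001, 3.14]
force: [0.4, -0.5, 0.0]
width: 0.0874
```

>>> {"method": "move_arm", "body": {
  "deltas": [
    [0,0,0,0,0,0],
    [0,0,0,0,0,0],
    [0,0,0,0,0,0],
    [0,0,0,0,0,0],
    [0,0,0,0,0,0]
  ],
  "claw": 168
}}

```text
t: 4.38
eef_pos: [0.5791, -0.1386, 0.4249]
ee_rot: [-3.142, 0.0, 3.139]
force: [-0.6, 0.5, -0.3]
width: 0.0599
```

```bash
cat > look.py <<'E'
from h import *
import sys
np.set_printoptions(precision=4,suppress=True)
st=arm.get_state(); im=arm.grab_frame("wrist"); cv2.imwrite(f"pics/{sys.argv[1]}.png",im[:,:,::-1])
print("t",st["t"],st["eef_pos"],st["ee_rot"],"w",st["width"],"F",st["force"])
for d in arm.spot_point("fork_190","wrist"): print("pt",np.round(d["xy"],1),round(d["score"],2),onz("wrist",d["xy"],.04,st))
for d in arm.masks_of("fork_190","wrist"):
    ys,xs=np.nonzero(d["pixels"]); W=np.array([onz("wrist",(x,y),.05,st)[:2] for x,y in zip(xs,ys)])
    r=cv2.minAreaRect((W*1e3).astype(np.float32)); c=W.mean(0);u=np.linalg.svd(W-c,full_matrices=False)[2][0]; u*=np.sign(u[0]); t=(W-c)@u
    e=c+u*t.min()
    print("mask",round(d["score"],2),len(xs),"yaw %.1f len %.4f"%(np.degrees(np.arctan2(u[1],u[0])),np.ptp(t)),"origin",e+.082*u,"stem",e,"rect",np.round(r[0],1),np.round(r[1],1))
for th,z in [("carrier",0),("puck",.012),("bail_ball",.12),("pen_mug",0)]:
    for d in arm.spot_point(th,"wrist")[:2]: print(th,np.round(d["xy"],1),round(d["score"],2),onz("wrist",d["xy"],z,st))
E
python3 look.py w1
```

```text
t 4.3833 [ 0.5791 -0.1386  0.4249] [-3.1416  0.0002  3.1392] w 0.05986924420051621 F [-0.6069  0.5393 -0.3213]
pt [337.9 186.6] 0.93 [ 0.5867 -0.072   0.04  ]
pt [211.2 179.5] 0.82 [ 0.578  -0.2179  0.04  ]
pt [254.1 195.5] 0.74 [ 0.5971 -0.1692  0.04  ]
pt [298.4 196.3] 0.67 [ 0.5982 -0.1175  0.04  ]
mask 0.96 1441 yaw -2.2 len 0.1288 origin [ 0.5876 -0.0713] stem [ 0.5057 -0.0681] rect [570.  -70.6] [ 23.1 128.8]Traceback (most recent call last):
  File "look.py", line 8, in <module>
    ys,xs=np.nonzero(d["pixels"]); W=np.array([onz("wrist",(x,y),.05,st)[:2] for x,y in zip(xs,ys)])
                                               ~~~^^^^^^^^^^^^^^^^^^^^^^
  File "h.py", line 15, in onz
    o,d=ray(n,uv,st); return o+d*(z-o[2])/d[2]
        ~~~^^^^^^^^^
  File "h.py", line 12, in ray
    K,T,c=cam(n,st); p=np.linalg.solve(K,[uv[0],uv[1],1.]); d=T[:3,:3]@[p[0],-p[1],-p[2]]
          ~~~^^^^^^
  File "h.py", line 5, in cam
    c=arm.calibration(n); K=np.array(c["intrinsics"])
ValueError: time passes only in moves, steps and waits
```

View pics/w1.png

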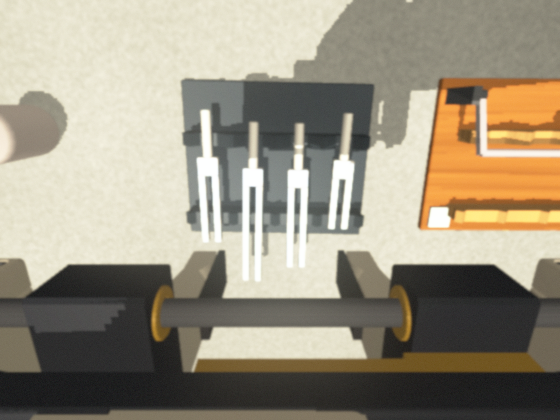

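The wrist view shows four forks with stems towards the robot, at columns 208, 253, 298 and 342 around row 180. That is 150, 190, 170 and 130 going from -y to +y, and the carrier is at right. I'll cache the calibration and measure again.

```bash
sed -i 's/^def cam(/import functools\n@functools.lru_cache\ndef cal(n): return arm.calibration(n)\ndef cam(/; s/c=arm.calibration(n)/c=cal(n)/' h.py
python3 - <<'E'
s=open('look.py').read()
s=s.replace('W=np.array([onz("wrist",(x,y),.05,st)[:2] for x,y in zip(xs,ys)])','cs=np.array([onz("wrist",p,.05,st)[:2] for p in [(0,0),(559,0),(559,419),(0,419)]]); H=cv2.getPerspectiveTransform(np.float32([[0,0],[559,0],[559,419],[0,419]]),cs.astype(np.float32)); W=cv2.perspectiveTransform(np.float64(np.c_[xs,ys])[:,None],H)[:,0]')
open('look.py','w').write(s)
E
python3 look.py w1b
```

```text
t 4.5333 [ 0.5792 -0.1385  0.4249] [3.1416 0.0003 3.1392] w 0.04786331328204418 F [0.8688 0.551  0.2455]
pt [253.8 195.6] 0.86 [ 0.5974 -0.1694  0.04  ]
pt [338.  186.3] 0.86 [ 0.5865 -0.0718  0.04  ]
pt [208.7 181.1] 0.83 [ 0.58   -0.2208  0.04  ]
pt [297.7 194.3] 0.72 [ 0.596  -0.1182  0.04  ]
mask 0.85 2115 yaw -2.1 len 0.1899 origin [ 0.5956 -0.1713] stem [ 0.5136 -0.1683] rect [ 608.5 -171.8] [ 23.4 189.8]
mask 0.82 1699 yaw -0.8 len 0.1691 origin [ 0.5969 -0.1203] stem [ 0.5149 -0.1191] rect [ 599.4 -120.1] [ 22.1 169.1]
mask 0.79 1977 yaw -0.8 len 0.1502 origin [ 0.5835 -0.2188] stem [ 0.5015 -0.2176] rect [ 576.6 -218.7] [ 25.6 150.2]
mask 0.67 1646 yaw -2.2 len 0.1298 origin [ 0.5867 -0.0714] stem [ 0.5048 -0.0682] rect [569.7 -70.6] [ 25.3 130. ]
carrier [526.2 179. ] 0.7 [0.5875 0.1745 0.    ]
```

>>> {"method": "move_arm", "body": {
  "deltas": [
    [0,40,0,0,0,0],
    [0,40,0,0,0,0],
    [0,40,0,0,0,0],
    [0,40,0,0,0,0],
    [0,40,0,0,0,0]
  ]
}}

```text
t: 5.3
eef_pos: [0.5793, 0.0639, 0.4249]
ee_rot: [3.141, 0.0, 3.14]
force: [2.2, -0.2, -0.3]
width: 0.0298
```

>>> {"method": "move_arm", "body": {
  "deltas": [
    [0,40,0,0,0,0],
    [0,40,0,0,0,0],
    [0,40,0,0,0,0],
    [0,0,0,0,0,0],
    [0,0,0,0,0,0]
  ]
}}

```text
t: 5.72
eef_pos: [0.5794, 0.1845, 0.4242]
ee_rot: [-3.141, -0.001, -3.14]
force: [0.6, -0.8, -0.0]
width: 0.0298
```

```bash
python3 look.py w2
```

```text
t 5.7167 [0.5794 0.1845 0.4242] [-3.1413 -0.0006 -3.1396] w 0.02983220343198748 F [ 0.6386 -0.7576 -0.0009]
pt [ 59.7 186.8] 0.61 [ 0.5872 -0.0702  0.04  ]
pt [ 20.1 194.2] 0.55 [ 0.5961 -0.1181  0.04  ]
mask 0.7 1980 yaw -2.7 len 0.1299 origin [ 0.5869 -0.0668] stem [ 0.505 -0.063] rect [569.8 -65.8] [ 27.6 129.9]
mask 0.66 2884 yaw -1.4 len 0.1690 origin [ 0.5972 -0.1149] stem [ 0.5152 -0.1129] rect [ 599.7 -115.5] [ 30.6 168.8]
carrier [272.1 178.6] 0.68 [0.586  0.1739 0.    ]
puck [360.5 219.1] 0.58 [0.6361 0.2873 0.012 ]
bail_ball [270.1 145.7] 0.7 [0.5297 0.1756 0.12  ]
pen_mug [462.4 153.1] 0.81 [0.5532 0.4099 0.    ]
pen_mug [ 20.3 193.5] 0.19 [ 0.6064 -0.151   0.    ]
```

View pics/w2.png

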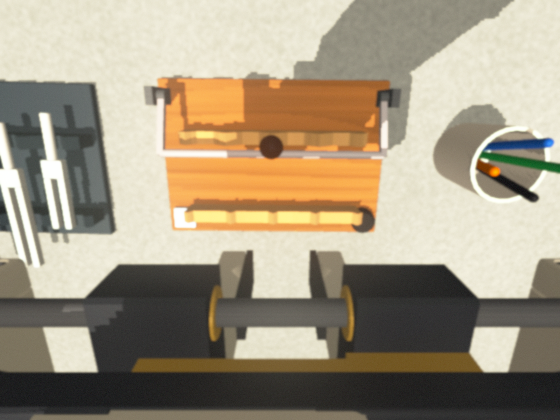

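```bash
python3 - <<'E'
from h import *
np.set_printoptions(precision=4,suppress=True)
im=cv2.imread("pics/w2.png"); st=arm.get_state()
hsv=cv2.cvtColor(im,cv2.COLOR_BGR2HSV)
m=cv2.inRange(hsv,(5,150,120),(20,255,255)); n,l,s,c=cv2.connectedComponentsWithStats(m)
m[240:]=0
ys,xs=np.nonzero(m); 
W=np.array([onz("wrist",p,.012,st)[:2] for p in zip(xs,ys)])*1e3
h=cv2.convexHull(W.astype(np.float32)); r=cv2.minAreaRect(h); print(r); print(cv2.boxPoints(r))
# edges by row/col
for row in (110,180,200,225):
    x=np.nonzero(m[row])[0]; print(row,x.min(),x.max(),onz("wrist",(x.min(),row),.012,st),onz("wrist",(x.max(),row),.012,st))
for col in (200,230,320,350):
    y=np.nonzero(m[:,col])[0]; print(col,y.min(),y.max(),onz("wrist",(col,y.min()),.012,st),onz("wrist",(col,y.max()),.012,st))
cv2.imwrite("pics/crop.png",cv2.resize(im[65:245,140:410],None,fx=2.9,fy=2.9,interpolation=cv2.INTER_CUBIC))
E
```

```text
((561.960693359375, 246.56869506835938), (407.2077331542969, 181.38011169433594), 89.18889617919922)
[[468.3975  44.269 ]
 [649.7595  41.7014]
 [655.5239 448.8683]
 [474.1619 451.436 ]]
110 167 378 [0.5027 0.0502 0.012 ] [0.5033 0.2944 0.012 ]
180 169 378 [0.5855 0.0434 0.012 ] [0.5862 0.3019 0.012 ]
200 171 375 [0.6113 0.0431 0.012 ] [0.612  0.3004 0.012 ]
225 198 352 [0.6452 0.0744 0.012 ] [0.6457 0.2736 0.012 ]
200 79 228 [0.4694 0.0911 0.012 ] [0.6493 0.0766 0.012 ]
230 80 228 [0.4705 0.1248 0.012 ] [0.6494 0.1156 0.012 ]
320 81 229 [0.4718 0.2262 0.012 ] [0.6511 0.2324 0.012 ]
350 81 230 [0.4719 0.26   0.012 ] [0.6526 0.2715 0.012 ]
```

View pics/crop.png

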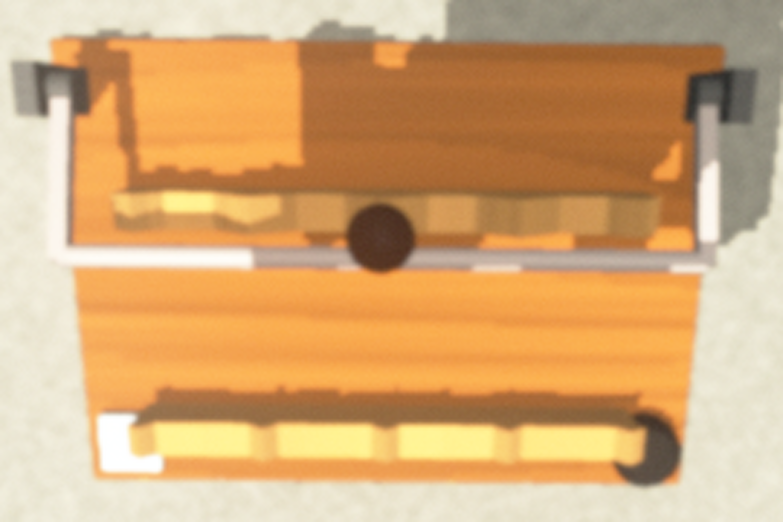

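The crop shows the front-rail ridges at crop x ≈ 143, 262, 386, 508 and 638, the puck at right (647,450), which is the +y end, and the ball at (380,237). Now I'll fit the carrier pose and the bail angle.

```bash
python3 - <<'E'
from h import *
from scipy.optimize import least_squares
np.set_printoptions(precision=4,suppress=True)
st=arm.get_state()
cr=lambda x,y:(140+x/2.9,65+y/2.9)
obs=[]
for cx,y in [(143,-100),(262,-50),(386,0),(508,50),(638,100)]:
    P=onz("wrist",cr(cx,440),.043,st); print("ridge",y,P)
for cy in (420,461): print("rail edge",onz("wrist",cr(330,cy),.040,st),onz("wrist",cr(570,cy+1),.040,st))
print("puck top",onz("wrist",cr(648,450),.030,st)); print("cap",onz("wrist",cr(130,443),.018,st))
print("hub",onz("wrist",cr(45,88),.057,st),onz("wrist",cr(722,95),.057,st))
print("bar ends", [onz("wrist",cr(*p),.09,st) for p in ((60,255),(710,258))])
def model(p,pts):
    x,y,a=p; R=np.array([[np.cos(a),-np.sin(a)],[np.sin(a),np.cos(a)]]); return pts@R.T+[x,y]
T=[];M=[]
for (c,z),m in [((cr(262,440),.043),(35,-50)),((cr(386,440),.043),(35,0)),((cr(508,440),.043),(35,50)),((cr(648,450),.030),(45,112)),((cr(130,443),.018),(45,-112))]:
    T.append(onz("wrist",c,z,st)[:2]*1e3);M.append(m)
T=np.array(T);M=np.array(M,float)
s=least_squares(lambda p:(model(p,M)-T).ravel(),[580,175,0]); print("carrier",s.x,np.degrees(s.x[2])); print(s.fun.reshape(-1,2))
x0,y0,a=s.x
def ball(q): 
    an=.504+q; v=model([x0,y0,a],np.array([[-100+66*np.cos(an),0.]]))[0]; return np.array([v[0],v[1],57+66*np.sin(an)])/1e3
for n,uv in [("wrist",(271,146.7)),("side",(285,269.5)),("scene",(309.5,170.5))]:
    f=least_squares(lambda q:proj(n,ball(q[0]),st)-uv,[.5]); print(n,"q",f.x,ball(f.x[0]),f.fun)
E
```

```text
ridge -100 [0.6228 0.0735 0.043 ]
ridge -50 [0.6229 0.122  0.043 ]
ridge 0 [0.623  0.1725 0.043 ]
ridge 50 [0.6232 0.2222 0.043 ]
ridge 100 [0.6233 0.2751 0.043 ]
rail edge [0.6154 0.1497 0.04  ] [0.6161 0.2476 0.04  ]
rail edge [0.6333 0.1491 0.04  ] [0.634  0.2485 0.04  ]
puck top [0.6324 0.2831 0.03  ]
cap [0.633  0.0602 0.018 ]
hub [0.4875 0.0553 0.057 ] [0.4905 0.2915 0.057 ]
bar ends [array([0.5407, 0.0659, 0.09  ]), array([0.5423, 0.2823, 0.09  ])]
carrier [587.9026 171.9208   0.0015] 0.08625113637635208
[[ 0.0838 -0.0001]
 [-0.1224 -0.5147]
 [-0.3265 -0.2147]
 [ 0.3059  0.928 ]
 [ 0.0592 -0.1986]]
wrist q [0.3115] [0.5331 0.1718 0.1051] [-1.1612  0.0594]
side q [0.3181] [0.5328 0.1718 0.1053] [-0.5353 -0.9984]
scene q [0.2895] [0.5342 0.1718 0.104 ] [-1.1497  0.724 ]
```

>>> {"method": "move_arm", "body": {
  "deltas": [
    [-9.2,-2.3,-20,0,0,0],
    [-9.2,-2.3,-20,0,0,0],
    [-9.2,-2.3,-20,0,0,0],
    [-9.2,-2.3,-20,0,0,0],
    [-9.2,-2.3,-20,0,0,0]
  ]
}}

```text
t: 6.48
eef_pos: [0.5332, 0.1697, 0.3241]
ee_rot: [3.141, 0.001, 3.139]
force: [0.4, 0.2, 0.5]
width: 0.0299
```

>>> {"method": "move_arm", "body": {
  "deltas": [
    [0,0,-19,0,0,0],
    [0,0,-19,0,0,0],
    [0,0,-18,0,0,0],
    [0,0,0,0,0,0],
    [0,0,0,0,0,0]
  ]
}}

```text
t: 6.9
eef_pos: [0.5334, 0.1706, 0.2676]
ee_rot: [3.141, -0.002, 3.139]
force: [-0.0, 4.3, -3.6]
width: 0.0296
```

>>> {"method": "move_arm", "body": {
  "deltas": [
    [0,0,0,0,0,0],
    [0,0,0,0,0,0],
    [0,0,0,0,0,0],
    [0,0,0,0,0,0],
    [0,0,0,0,0,0]
  ],
  "claw": 215,
  "squeeze": 10
}}

```text
t: 7.32
eef_pos: [0.5332, 0.1731, 0.2681]
ee_rot: [3.136, 0.0, 3.139]
force: [-5.4, 20.0, -7.7]
width: 0.0215
```

>>> {"method": "move_arm", "body": {
  "deltas": [
    [0,1,0,0,0,0],
    [0,1,0,0,0,0],
    [0,0,0,0,0,0],
    [0,0,0,0,0,0],
    [0,0,0,0,0,0]
  ]
}}

```text
t: 7.73
eef_pos: [0.5331, 0.1741, 0.2682]
ee_rot: [3.138, -0.0, 3.139]
force: [-5.1, 13.2, -7.3]
width: 0.0207
```

```bash
python3 - <<'E'
from h import *
im=arm.grab_frame("wrist"); s=arm.get_state(); print(s["force"],s["eef_pos"],s["ee_rot"],s["width"]); 
cv2.imwrite("pics/pinch.png",im[:,:,::-1])
E
```

```text
[-4.98772137 13.4939402  -6.96052598] [0.53311823 0.17403853 0.26819768] [ 3.13814721e+00 -4.72949732e-04  3.13925235e+00] 0.02122653807109546
```

View pics/pinch.png

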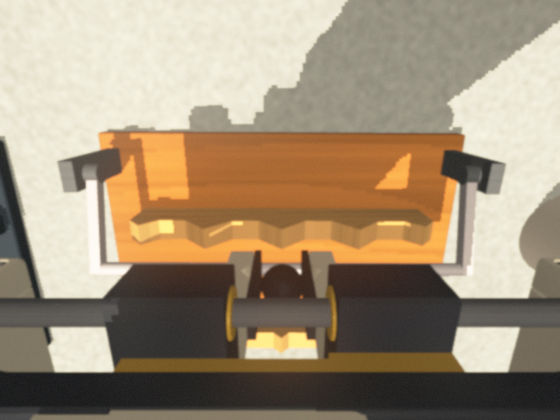

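The ball is pinched between the fingers (283,285), but the side force says the gripper is still off towards -y. I'll keep centring.

>>> {"method": "move_arm", "body": {
  "deltas": [
    [0,1,0,0,0,0],
    [0,1,0,0,0,0],
    [0,1,0,0,0,0],
    [0,0,0,0,0,0],
    [0,0,0,0,0,0]
  ]
}}

```text
t: 8.2
eef_pos: [0.5332, 0.1751, 0.2683]
ee_rot: [-3.141, -0.002, 3.139]
force: [-3.7, 1.9, -4.1]
width: 0.0207
```

>>> {"method": "move_arm", "body": {
  "deltas": [
    [-7,0.1,5.7,0,0,0],
    [-7.3,0.1,4.5,0,0,0],
    [-8.4,0.1,3.8,0,0,0],
    [-8.9,0.1,2.5,0,0,0],
    [-9.1,0.1,1.3,0,0,0]
  ],
  "squeeze": 15
}}

```text
t: 8.62
eef_pos: [0.4931, 0.1756, 0.2887]
ee_rot: [-3.141, 0.004, 3.141]
force: [4.6, -7.1, 4.5]
width: 0.0206
```

>>> {"method": "move_arm", "body": {
  "deltas": [
    [-9.3,0.1,0,0,0,0],
    [-9.1,0.1,-1.2,0,0,0],
    [-8.9,0.1,-2.6,0,0,0],
    [-7.8,0.1,-3.4,0,0,0],
    [-6,0.1,-3.7,0,0,0]
  ]
}}

```text
t: 9.03
eef_pos: [0.4511, 0.1758, 0.2783]
ee_rot: [3.142, 0.002, 3.141]
force: [-6.1, -6.8, 16.0]
width: 0.0205
```

>>> {"method": "move_arm", "body": {
  "deltas": [
    [0,0,0,0,0,0],
    [0,0,0,0,0,0],
    [0,0,0,0,0,0],
    [0,0,0,0,0,0],
    [0,0,0,0,0,0]
  ]
}}

```text
t: 9.45
eef_pos: [0.4506, 0.1758, 0.2775]
ee_rot: [-3.141, -0.0, 3.14]
force: [-8.9, -4.2, 14.9]
width: 0.021
```

>>> {"method": "move_arm", "body": {
  "deltas": [
    [0,0,0,0,0,0],
    [0,0,0,0,0,0],
    [0,0,30,0,0,0],
    [0,0,35,0,0,0],
    [0,0,20,0,0,0]
  ],
  "claw": 168
}}

```text
t: 9.87
eef_pos: [0.4522, 0.1771, 0.3643]
ee_rot: [3.139, 0.004, 3.141]
force: [0.8, 0.5, 0.6]
width: 0.0297
```

>>> {"method": "move_arm", "body": {
  "deltas": [
    [19.5,-35,0,0,0,0],
    [19.5,-35,0,0,0,0],
    [19.5,-35,0,0,0,0],
    [19.5,-35,0,0,0,0],
    [19.5,-35,0,0,0,0]
  ]
}}

```text
t: 10.28
eef_pos: [0.5499, 0.0003, 0.3616]
ee_rot: [3.141, 0.002, 3.141]
force: [0.5, 0.3, 0.3]
width: 0.0303
```

>>> {"method": "move_arm", "body": {
  "deltas": [
    [19.5,-35,0,0,0,0],
    [19.5,-35,0,0,0,0],
    [0,0,-30,0,0,0],
    [0,0,-30,0,0,0],
    [0,0,0,0,0,0]
  ]
}}

```text
t: 10.7
eef_pos: [0.5864, -0.0692, 0.2955]
ee_rot: [3.142, -0.007, 3.137]
force: [-2.0, -0.6, -2.0]
width: 0.0299
```

>>> {"method": "move_arm", "body": {
  "deltas": [
    [0,0,0,0,0,0],
    [0,0,0,0,0,0],
    [0,0,0,0,0,0],
    [0,0,0,0,0,0],
    [0,0,0,0,0,0]
  ]
}}

```text
t: 11.12
eef_pos: [0.5886, -0.0678, 0.3021]
ee_rot: [3.141, 0.002, 3.141]
force: [-0.1, -0.5, -0.4]
width: 0.03
```

```bash
python3 look.py w3; python3 - <<'E'
from h import *
# bail check in side view
im=arm.grab_frame("side"); print([d["xy"] for d in arm.spot_point("bail_ball","side")][:1], proj("side",np.array([.4515,.176,.114])))
E
```

```text
t 11.1167 [ 0.5886 -0.0678  0.3021] [3.1413 0.0025 3.1411] w 0.02995709651008855 F [-0.1202 -0.5173 -0.4066]
pt [151.7 223.7] 0.98 [ 0.5958 -0.1697  0.04  ]
pt [277.  211.5] 0.97 [ 0.5856 -0.07    0.04  ]
pt [ 87.  203.8] 0.71 [ 0.5792 -0.2181  0.04  ]
pt [214.1 223.9] 0.68 [ 0.596  -0.1201  0.04  ]
mask 0.65 3290 yaw -2.4 len 0.1125 origin [ 0.5953 -0.169 ] stem [ 0.5134 -0.1655] rect [ 569.6 -167.9] [ 25.6 112.3]
mask 0.65 2579 yaw -2.3 len 0.1108 origin [ 0.5968 -0.1198] stem [ 0.5148 -0.1164] rect [ 570.2 -117.7] [ 22.9 110.8]
mask 0.6 2876 yaw -2.1 len 0.1283 origin [ 0.5869 -0.0699] stem [ 0.505  -0.0669] rect [569.1 -69.3] [ 21.5 128.3]
carrier [543.  198.5] 0.92 [0.5868 0.17   0.    ]
[[317.3, 265.1]] [321.82788911 269.46094069]
```

View pics/w3.png

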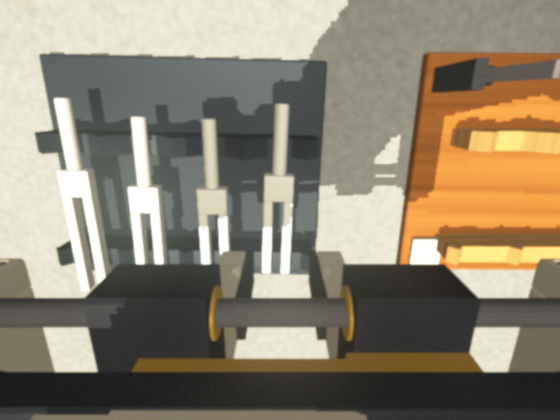

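The forks' prongs are visible, with fork_130's prong centre at (276,262) between the fingers (midpoint ≈281). So I shift about 3.5 mm towards -y, turn -2° and descend.

>>> {"method": "move_arm", "body": {
  "deltas": [
    [-1,-1.7,-10,0,0,-1.1],
    [-1,-1.7,-10,0,0,-1.1],
    [0,0,-20,0,0,0],
    [0,0,-20,0,0,0],
    [0,0,-10,0,0,0]
  ]
}}

```text
t: 11.98
eef_pos: [0.585, -0.0721, 0.2272]
ee_rot: [-3.141, -0.004, 3.1]
force: [-1.0, -1.3, -0.5]
width: 0.0299
```

>>> {"method": "move_arm", "body": {
  "deltas": [
    [0,0,-8,0,0,0],
    [0,0,-8,0,0,0],
    [0,0,-8,0,0,0],
    [0,0,-3.5,0,0,0],
    [0,0,0,0,0,0]
  ]
}}

```text
t: 12.4
eef_pos: [0.5862, -0.0717, 0.2024]
ee_rot: [-3.141, -0.001, 3.102]
force: [-0.3, -0.2, 0.1]
width: 0.0303
```

>>> {"method": "move_arm", "body": {
  "deltas": [
    [0,0,0,0,0,0],
    [0,0,0,0,0,0],
    [0,0,0,0,0,0],
    [0,0,0,0,0,0],
    [0,0,0,0,0,0]
  ],
  "claw": 225,
  "squeeze": 15
}}

```text
t: 12.82
eef_pos: [0.5865, -0.0717, 0.2036]
ee_rot: [3.141, 0.001, 3.102]
force: [-0.7, 0.8, 2.8]
width: 0.0218
```

>>> {"method": "move_arm", "body": {
  "deltas": [
    [0,0,10,0,0,0],
    [0,0,20,0,0,0],
    [0,0,25,0,0,0],
    [0,10,15,0,0,0.5],
    [0,30,0,0,0,0.5]
  ],
  "squeeze": 25
}}

```text
t: 13.23
eef_pos: [0.5873, -0.0334, 0.2776]
ee_rot: [3.141, 0.006, 3.117]
force: [0.6, -0.1, -0.8]
width: 0.0218
```

>>> {"method": "move_arm", "body": {
  "deltas": [
    [0,35,0,0,0,0.5],
    [0,35,0,0,0,0],
    [0,35,0,0,0,0],
    [0,20,0,0,0,0],
    [0,6.5,0,0,0,0]
  ]
}}

```text
t: 13.65
eef_pos: [0.5864, 0.1028, 0.274]
ee_rot: [3.141, 0.001, 3.131]
force: [0.7, -1.1, -0.3]
width: 0.0219
```

>>> {"method": "move_arm", "body": {
  "deltas": [
    [0.5,0,0,0,0,0],
    [0,0,0,0,0,0],
    [0,0,0,0,0,0],
    [0,0,0,0,0,0],
    [0,0,0,0,0,0]
  ]
}}

```text
t: 14.07
eef_pos: [0.5868, 0.0987, 0.2731]
ee_rot: [-3.142, -0.0, 3.126]
force: [-0.5, 0.4, -0.5]
width: 0.0217
```

```bash
python3 - <<'E'
from h import *
s=arm.get_state();im=arm.grab_frame("wrist"); print(s["force"],s["eef_pos"],s["ee_rot"],s["width"]); 
cv2.imwrite("pics/w4.png",im[:,:,::-1])
import math
y0,x0,a=.1748,.588,-.0122
for X,Y,Z in [(-57,-75,.040),(-57,-25,.04),(-57,-50,.056),(-57,0,.056),(-57,50,.056),(-100,-112,.057)]:
    P=np.array([x0+(X*math.cos(a)-Y*math.sin(a))/1e3,y0+(X*math.sin(a)+Y*math.cos(a))/1e3,Z]); print(X,Y,proj("wrist",P,s))
E
```

```text
[-0.50464276  0.39783623 -0.46590678] [0.58682456 0.09868707 0.27311169] [-3.14153501e+00 -1.58842085e-04  3.12640451e+00] 0.021745927948290944
-57 -75 [281.29441721 148.44899887]
-57 -25 [358.25897651 148.24232477]
-57 -50 [322.7880345  151.91230154]
-57 0 [405.7605096 151.6903931]
-57 50 [488.77471942 151.46837305]
-100 -112 [214.94757265  75.18567583]
```

View pics/w4.png

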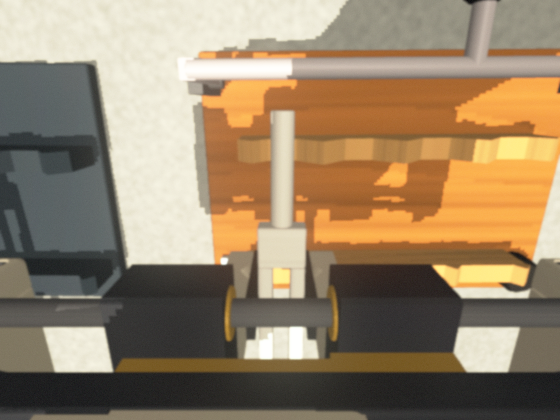

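The fork is held straight (283,170) with the bail folded back (bar at row 68). I'll zoom in on the notched rail to check the slot alignment.

```bash
python3 - <<'E'
import cv2
im=cv2.imread("pics/w4.png")[125:175,225:560]; im=cv2.convertScaleAbs(im,alpha=1.5,beta=0)
cv2.imwrite("pics/w4c.png",cv2.resize(im,None,fx=2.38,fy=4,interpolation=cv2.INTER_CUBIC))
E
```

```text
(no output)
```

View pics/w4c.png

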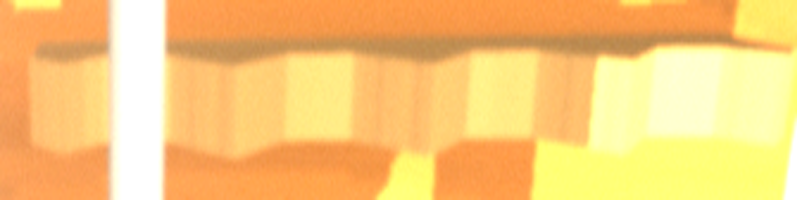

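The notch flats are about 19 mm wide with centres at columns 282, 359, 437 and 513, and the stem sits at 282.6, so it is aligned. Lowering.

>>> {"method": "move_arm", "body": {
  "deltas": [
    [0,0.5,-18,0,0,0],
    [0,0,-18,0,0,0],
    [0,0,-15,0,0,0],
    [0,0,-8,0,0,0],
    [0,0,-4,0,0,0]
  ]
}}

```text
t: 14.53
eef_pos: [0.5865, 0.0997, 0.2088]
ee_rot: [-3.141, -0.002, 3.127]
force: [-1.4, -0.8, -0.3]
width: 0.022
```

>>> {"method": "move_arm", "body": {
  "deltas": [
    [0,0,-2,0,0,0],
    [0,0,-2,0,0,0],
    [0,0,-1.5,0,0,0],
    [0,0,-1,0,0,0],
    [0,0,0,0,0,0]
  ]
}}

```text
t: 14.95
eef_pos: [0.5869, 0.1004, 0.2039]
ee_rot: [3.141, 0.001, 3.128]
force: [0.6, 0.5, -0.2]
width: 0.0222
```

>>> {"method": "move_arm", "body": {
  "deltas": [
    [0,0,-0.5,0,0,0],
    [0,0,-0.5,0,0,0],
    [0,0,0,0,0,0],
    [0,0,0,0,0,0],
    [0,0,0,0,0,0]
  ]
}}

```text
t: 15.37
eef_pos: [0.587, 0.1004, 0.2036]
ee_rot: [3.141, 0.001, 3.128]
force: [-2.3, 0.2, 6.3]
width: 0.0218
```

>>> {"method": "move_arm", "body": {
  "deltas": [
    [0,0,0,0,0,0],
    [0,0,0,0,0,0],
    [0,0,15,0,0,0],
    [0,0,35,0,0,0],
    [0,0,40,0,0,0]
  ],
  "claw": 172
}}

```text
t: 15.78
eef_pos: [0.586, 0.1, 0.2913]
ee_rot: [-3.139, -0.005, 3.128]
force: [1.3, 1.4, -0.8]
width: 0.0285
```

>>> {"method": "move_arm", "body": {
  "deltas": [
    [0,-40,5,0,0,0],
    [0,-40,0,0,0,0],
    [0,-40,0,0,0,0],
    [-1.5,-40,0,0,0,0],
    [-2,-40,0,0,0,0]
  ]
}}

```text
t: 16.2
eef_pos: [0.5831, -0.1013, 0.2979]
ee_rot: [3.141, 0.001, 3.129]
force: [1.1, -0.1, -0.2]
width: 0.0287
```

>>> {"method": "move_arm", "body": {
  "deltas": [
    [0,-40,0,0,0,0],
    [0,-40,0,0,0,0],
    [0,-30,0,0,0,0],
    [0,-9.4,0,0,0,0],
    [0,0,0,0,0,0]
  ]
}}

```text
t: 16.62
eef_pos: [0.5829, -0.2216, 0.2971]
ee_rot: [-3.141, -0.0, 3.124]
force: [0.8, 1.2, -0.3]
width: 0.0286
```

>>> {"method": "move_arm", "body": {
  "deltas": [
    [0,0,0,0,0,0],
    [0,0,0,0,0,0],
    [0,0,0,0,0,0],
    [0,0,0,0,0,0],
    [0,0,0,0,0,0]
  ],
  "claw": 168
}}

```text
t: 17.03
eef_pos: [0.5835, -0.2181, 0.2977]
ee_rot: [3.142, 0.0, 3.129]
force: [-0.9, 0.4, -0.3]
width: 0.0299
```

```bash
python3 look.py w5
```

```text
t 17.0333 [ 0.5835 -0.2181  0.2977] [3.1415 0.0003 3.1294] w 0.029852038739699636 F [-0.8843  0.3686 -0.3226]
pt [277.7 212.2] 0.88 [ 0.579  -0.2198  0.04  ]
pt [338.9 230.8] 0.75 [ 0.595  -0.1719  0.04  ]
pt [404.6 232.9] 0.75 [ 0.5974 -0.12    0.04  ]
mask 0.97 2858 yaw -3.0 len 0.1898 origin [ 0.5948 -0.1725] stem [ 0.5129 -0.1682] rect [ 607.7 -172.5] [ 23.8 189.7]
mask 0.85 3526 yaw -0.9 len 0.1467 origin [ 0.5833 -0.2199] stem [ 0.5013 -0.2187] rect [ 574.7 -219.8] [ 21.8 146.7]
mask 0.72 3162 yaw -0.4 len 0.1046 origin [ 0.5968 -0.1218] stem [ 0.5148 -0.1212] rect [ 567.2 -121.9] [ 25.8 104.8]
carrier [406.9 229.1] 0.42 [ 0.6103 -0.1021  0.    ]
puck [278.4 214. ] 0.41 [ 0.5901 -0.2196  0.012 ]
```

View pics/w5.png

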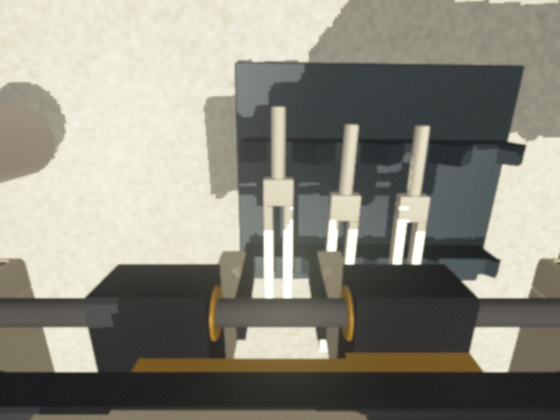

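The fork_150 prongs are centred at column 278 against a finger midpoint of 281.5. I shift -2.6 mm in y and descend.

>>> {"method": "move_arm", "body": {
  "deltas": [
    [0,-1.3,-12,0,0,0],
    [0,-1.3,-12,0,0,0],
    [0,0,-20,0,0,0],
    [0,0,-16,0,0,0],
    [0,0,-8,0,0,0]
  ]
}}

```text
t: 17.8
eef_pos: [0.5821, -0.2217, 0.2261]
ee_rot: [3.141, -0.004, 3.127]
force: [-0.6, 1.1, -1.0]
width: 0.0302
```

>>> {"method": "move_arm", "body": {
  "deltas": [
    [0,0,-8,0,0,0],
    [0,0,-8,0,0,0],
    [0,0,-7,0,0,0],
    [0,0,-3,0,0,0],
    [0,0,0,0,0,0]
  ]
}}

```text
t: 18.22
eef_pos: [0.5832, -0.2217, 0.2029]
ee_rot: [3.141, -0.001, 3.128]
force: [-0.2, 0.4, 0.4]
width: 0.0298
```

>>> {"method": "move_arm", "body": {
  "deltas": [
    [0,0,0,0,0,0],
    [0,0,0,0,0,0],
    [0,0,0,0,0,0],
    [0,0,0,0,0,0],
    [0,0,0,0,0,0]
  ],
  "claw": 225,
  "squeeze": 15
}}

```text
t: 18.63
eef_pos: [0.5835, -0.2217, 0.2041]
ee_rot: [-3.141, 0.001, 3.128]
force: [-0.8, 0.1, 1.8]
width: 0.0217
```

>>> {"method": "move_arm", "body": {
  "deltas": [
    [0,0,10,0,0,0],
    [0,0,20,0,0,0],
    [0,0,25,0,0,0],
    [0,10,15,0,0,0],
    [1,30,0,0,0,0]
  ],
  "squeeze": 25
}}

```text
t: 19.05
eef_pos: [0.5854, -0.1837, 0.2781]
ee_rot: [-3.14, 0.006, 3.126]
force: [0.8, 0.9, -0.2]
width: 0.0218
```

>>> {"method": "move_arm", "body": {
  "deltas": [
    [1,38,0,0,0,0],
    [1,38,0,0,0,0],
    [1,38,0,0,0,0],
    [0,38,0,0,0,0],
    [0,38,0,0,0,0]
  ]
}}

```text
t: 19.47
eef_pos: [0.587, 0.01, 0.2745]
ee_rot: [3.141, 0.001, 3.128]
force: [1.4, -0.1, -0.6]
width: 0.0217
```

>>> {"method": "move_arm", "body": {
  "deltas": [
    [0,38,0,0,0,0],
    [0,38,0,0,0,0],
    [0,34,0,0,0,0],
    [0,22,0,0,0,0],
    [0,10,0,0,0,0]
  ]
}}

```text
t: 19.88
eef_pos: [0.5873, 0.1533, 0.2744]
ee_rot: [3.141, 0.001, 3.131]
force: [0.2, -0.4, 0.2]
width: 0.0215
```

>>> {"method": "move_arm", "body": {
  "deltas": [
    [0,0,0,0,0,0],
    [0,0,0,0,0,0],
    [0,0,0,0,0,0],
    [0,0,0,0,0,0],
    [0,0,0,0,0,0]
  ]
}}

```text
t: 20.3
eef_pos: [0.5874, 0.1491, 0.2737]
ee_rot: [-3.142, -0.0, 3.127]
force: [-0.0, -0.5, -0.4]
width: 0.0218
```

```bash
python3 look.py w6
```

```text
t 20.3 [0.5874 0.1491 0.2737] [-3.1415 -0.0001  3.1265] w 0.021763473610193217 F [-0.0205 -0.4808 -0.3957]
pt [280.1 277.5] 0.82 [0.6258 0.1487 0.04  ]
pt [212.3 228.6] 0.67 [0.5861 0.1015 0.04  ]
mask 0.83 3483 yaw -1.6 len 0.1028 origin [0.5872 0.1017] stem [0.5052 0.104 ] rect [556.6 102.6] [ 23.2 102.7]
carrier [310.4 212.4] 0.57 [0.5887 0.1741 0.    ]
puck [446.3 266.4] 0.8 [0.6336 0.2865 0.012 ]
bail_ball [210.3 231. ] 0.54 [0.5557 0.1192 0.12  ]
```

View pics/w6.png

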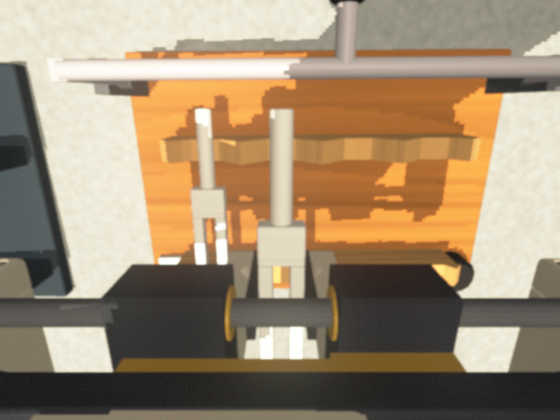

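fork_130 lies in its slot (stem 205,130) and the held fork_150 is one slot to the right (282). Lowering.

>>> {"method": "move_arm", "body": {
  "deltas": [
    [0,1,-18,0,0,0],
    [0,0,-18,0,0,0],
    [0,0,-15,0,0,0],
    [0,0,-8,0,0,0],
    [0,0,-4,0,0,0]
  ]
}}

```text
t: 21.07
eef_pos: [0.587, 0.1511, 0.2092]
ee_rot: [-3.141, -0.002, 3.128]
force: [-0.3, 0.2, -0.6]
width: 0.0218
```

>>> {"method": "move_arm", "body": {
  "deltas": [
    [0,0,-2,0,0,0],
    [0,0,-2,0,0,0],
    [0,0,-1.5,0,0,0],
    [0,0,-1,0,0,0],
    [0,0,-1,0,0,0]
  ]
}}

```text
t: 21.48
eef_pos: [0.5875, 0.1514, 0.204]
ee_rot: [3.141, 0.001, 3.128]
force: [-5.6, 0.6, 14.0]
width: 0.0215
```

>>> {"method": "move_arm", "body": {
  "deltas": [
    [0,0,-0.3,0,0,0],
    [0,0,0,0,0,0],
    [0,0,0,0,0,0],
    [0,0,0,0,0,0],
    [0,0,0,0,0,0]
  ]
}}

```text
t: 21.9
eef_pos: [0.5875, 0.1514, 0.2041]
ee_rot: [3.141, 0.001, 3.128]
force: [-2.6, 0.2, 6.2]
width: 0.0218
```

>>> {"method": "move_arm", "body": {
  "deltas": [
    [0,0,0,0,0,0],
    [0,0,0,0,0,0],
    [0,0,15,0,0,0],
    [0,0,35,0,0,0],
    [0,0,40,0,0,0]
  ],
  "claw": 172
}}

```text
t: 22.32
eef_pos: [0.5866, 0.1509, 0.2916]
ee_rot: [-3.139, -0.004, 3.128]
force: [1.0, 0.6, 0.4]
width: 0.0282
```

>>> {"method": "move_arm", "body": {
  "deltas": [
    [2,-38,5,0,0,0],
    [2,-38,0,0,0,0],
    [2,-38,0,0,0,0],
    [2,-38,0,0,0,0],
    [1,-38,0,0,0,0]
  ]
}}

```text
t: 22.73
eef_pos: [0.5962, -0.0402, 0.2982]
ee_rot: [3.141, 0.001, 3.129]
force: [0.6, 0.7, 0.2]
width: 0.0284
```

>>> {"method": "move_arm", "body": {
  "deltas": [
    [0,-38,0,0,0,0],
    [0,-28,0,0,0,0],
    [0,-13,0,0,0,0],
    [0,-3.6,0,0,0,0],
    [0,0,0,0,0,0]
  ]
}}

```text
t: 23.15
eef_pos: [0.5963, -0.122, 0.2977]
ee_rot: [3.142, -0.0, 3.126]
force: [0.4, -0.0, -0.3]
width: 0.0283
```

>>> {"method": "move_arm", "body": {
  "deltas": [
    [0,0,0,0,0,0],
    [0,0,0,0,0,0],
    [0,0,0,0,0,0],
    [0,0,0,0,0,0],
    [0,0,0,0,0,0]
  ],
  "claw": 168
}}

```text
t: 23.57
eef_pos: [0.5965, -0.1205, 0.2978]
ee_rot: [3.142, 0.0, 3.129]
force: [0.0, 0.0, 0.3]
width: 0.0301
```

```bash
python3 look.py w7
```

```text
t 23.5667 [ 0.5965 -0.1205  0.2978] [3.1415 0.0001 3.1291] w 0.030140133383642437 F [0.0304 0.0413 0.2597]
pt [217.9 217.9] 0.74 [ 0.596  -0.1687  0.04  ]
pt [283.6 219.3] 0.69 [ 0.5978 -0.1177  0.04  ]
mask 0.9 3226 yaw -3.7 len 0.1180 origin [ 0.5949 -0.1711] stem [ 0.5131 -0.1658] rect [ 571.9 -169.3] [ 24.3 117.9]
mask 0.89 729 yaw 7.5 len 0.0551 origin [0.6554 0.0917] stem [0.5741 0.0811] rect [602.5  81.9] [55.5 13.5]
mask 0.59 3448 yaw -0.7 len 0.1454 origin [ 0.5975 -0.1196] stem [ 0.5155 -0.1187] rect [ 588.2 -119.6] [ 21.8 145.4]
```

View pics/w7.png

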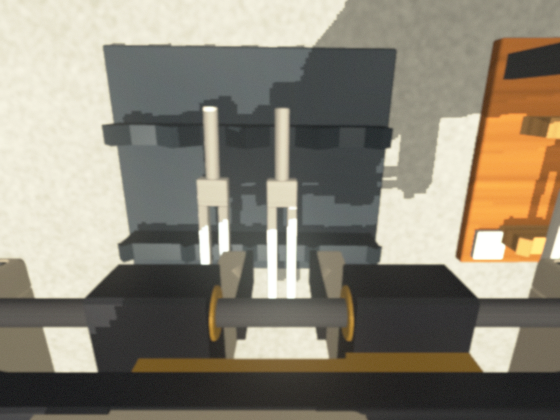

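fork_170 is centred between the fingers (282,270). Descending.

>>> {"method": "move_arm", "body": {
  "deltas": [
    [0,-0.5,-12,0,0,0],
    [0,0,-12,0,0,0],
    [0,0,-20,0,0,0],
    [0,0,-16,0,0,0],
    [0,0,-8,0,0,0]
  ]
}}

```text
t: 24.33
eef_pos: [0.5956, -0.1219, 0.2278]
ee_rot: [3.142, -0.003, 3.127]
force: [-0.5, -0.8, -0.5]
width: 0.0294
```

>>> {"method": "move_arm", "body": {
  "deltas": [
    [0,0,-8,0,0,0],
    [0,0,-8,0,0,0],
    [0,0,-7,0,0,0],
    [0,0,-3,0,0,0],
    [0,0,0,0,0,0]
  ]
}}

```text
t: 24.75
eef_pos: [0.5962, -0.1218, 0.2032]
ee_rot: [-3.142, -0.001, 3.128]
force: [-0.2, 0.2, -0.2]
width: 0.03
```

>>> {"method": "move_arm", "body": {
  "deltas": [
    [0,0,0,0,0,0],
    [0,0,0,0,0,0],
    [0,0,0,0,0,0],
    [0,0,0,0,0,0],
    [0,0,0,0,0,0]
  ],
  "claw": 225,
  "squeeze": 15
}}

```text
t: 25.17
eef_pos: [0.5965, -0.1218, 0.2043]
ee_rot: [3.142, 0.001, 3.128]
force: [-0.2, 1.1, 2.0]
width: 0.022
```

>>> {"method": "move_arm", "body": {
  "deltas": [
    [0,0,10,0,0,0],
    [0,0,20,0,0,0],
    [0,0,25,0,0,0],
    [0,10,15,0,0,0],
    [0,30,0,0,0,0]
  ],
  "squeeze": 25
}}

```text
t: 25.58
eef_pos: [0.5974, -0.0837, 0.2783]
ee_rot: [-3.141, 0.006, 3.126]
force: [0.9, 0.5, 0.2]
width: 0.0217
```

>>> {"method": "move_arm", "body": {
  "deltas": [
    [-2,38,0,0,0,0],
    [-2,38,0,0,0,0],
    [-2,38,0,0,0,0],
    [-2,38,0,0,0,0],
    [-0.5,38,0,0,0,0]
  ]
}}

```text
t: 26.0
eef_pos: [0.5872, 0.1098, 0.2748]
ee_rot: [3.141, 0.0, 3.128]
force: [0.7, 0.4, -1.1]
width: 0.0217
```

>>> {"method": "move_arm", "body": {
  "deltas": [
    [0,38,0,0,0,0],
    [0,28,0,0,0,0],
    [0,18,0,0,0,0],
    [0,8,0,0,0,0],
    [0,0,0,0,0,0]
  ]
}}

```text
t: 26.42
eef_pos: [0.5877, 0.2019, 0.2742]
ee_rot: [3.141, 0.0, 3.13]
force: [0.2, 0.1, -1.7]
width: 0.0218
```

>>> {"method": "move_arm", "body": {
  "deltas": [
    [0,0,0,0,0,0],
    [0,0,0,0,0,0],
    [0,0,0,0,0,0],
    [0,0,0,0,0,0],
    [0,0,0,0,0,0]
  ]
}}

```text
t: 26.83
eef_pos: [0.5879, 0.1993, 0.2739]
ee_rot: [3.142, 0.0, 3.127]
force: [-0.2, -0.2, -0.1]
width: 0.0218
```

```bash
python3 look.py w8
```

```text
t 26.8333 [0.5879 0.1993 0.2739] [3.1416 0.0001 3.1268] w 0.02175298545864271 F [-0.2051 -0.1863 -0.0727]
pt [214.  224.9] 0.81 [0.584  0.1531 0.04  ]
pt [279.6 279.8] 0.75 [0.6284 0.1985 0.04  ]
pt [143.8 229.9] 0.56 [0.5871 0.1031 0.04  ]
mask 0.95 3932 yaw -1.7 len 0.1063 origin [0.5877 0.1031] stem [0.5057 0.1055] rect [558.8 104.2] [ 25.5 106.3]
mask 0.91 6359 yaw -0.5 len 0.1841 origin [0.5902 0.1995] stem [0.5082 0.2002] rect [600.3 199.5] [ 32.9 184.1]
carrier [250.2 209.4] 0.79 [0.5861 0.1748 0.    ]
puck [386.2 270. ] 0.69 [0.637  0.2872 0.012 ]
bail_ball [282.1 281.6] 0.67 [0.5823 0.2007 0.12  ]
bail_ball [386.5 266.2] 0.36 [0.5749 0.2487 0.12  ]
pen_mug [546.3 162.7] 0.66 [0.5508 0.409  0.    ]
```

>>> {"method": "move_arm", "body": {
  "deltas": [
    [0,0,-18,0,0,0],
    [0,0,-18,0,0,0],
    [0,0,-15,0,0,0],
    [0,0,-8,0,0,0],
    [0,0,-4,0,0,0]
  ]
}}

```text
t: 27.6
eef_pos: [0.5875, 0.2, 0.2094]
ee_rot: [-3.14, -0.002, 3.128]
force: [-0.7, 0.1, -0.7]
width: 0.0217
```

>>> {"method": "move_arm", "body": {
  "deltas": [
    [0,0,-2,0,0,0],
    [0,0,-2,0,0,0],
    [0,0,-1.5,0,0,0],
    [0,0,-1,0,0,0],
    [0,0,-0.7,0,0,0]
  ]
}}

```text
t: 28.02
eef_pos: [0.588, 0.2003, 0.2042]
ee_rot: [3.141, 0.001, 3.128]
force: [-2.9, 0.5, 9.7]
width: 0.0219
```

>>> {"method": "move_arm", "body": {
  "deltas": [
    [0,0,0,0,0,0],
    [0,0,0,0,0,0],
    [0,0,0,0,0,0],
    [0,0,0,0,0,0],
    [0,0,0,0,0,0]
  ]
}}

```text
t: 28.43
eef_pos: [0.588, 0.2004, 0.2043]
ee_rot: [3.141, 0.001, 3.128]
force: [-1.8, 0.5, 5.4]
width: 0.0221
```

>>> {"method": "move_arm", "body": {
  "deltas": [
    [0,0,0,0,0,0],
    [0,0,0,0,0,0],
    [0,0,15,0,0,0],
    [0,0,35,0,0,0],
    [0,0,40,0,0,0]
  ],
  "claw": 172
}}

```text
t: 28.85
eef_pos: [0.5871, 0.1997, 0.2919]
ee_rot: [-3.138, -0.005, 3.128]
force: [1.6, 0.2, 0.3]
width: 0.0284
```

>>> {"method": "move_arm", "body": {
  "deltas": [
    [1,-38,5,0,0,0],
    [1,-38,0,0,0,0],
    [1,-38,0,0,0,0],
    [1,-38,0,0,0,0],
    [1,-38,0,0,0,0]
  ]
}}

```text
t: 29.27
eef_pos: [0.5925, 0.0086, 0.2986]
ee_rot: [3.141, 0.0, 3.128]
force: [1.2, -0.1, 0.6]
width: 0.0286
```

>>> {"method": "move_arm", "body": {
  "deltas": [
    [1,-38,0,0,0,-0.9],
    [1,-38,0,0,0,-0.9],
    [0,-38,0,0,0,0],
    [0,-38,0,0,0,0],
    [0,-20,0,0,0,0]
  ]
}}

```text
t: 29.68
eef_pos: [0.5943, -0.1652, 0.2982]
ee_rot: [-3.141, -0.001, 3.095]
force: [0.3, 0.5, -0.1]
width: 0.0287
```

>>> {"method": "move_arm", "body": {
  "deltas": [
    [0,-10.4,0,0,0,0],
    [0,0,0,0,0,0],
    [0,0,0,0,0,0],
    [0,0,0,0,0,0],
    [0,0,0,0,0,0]
  ],
  "claw": 168
}}

```text
t: 30.1
eef_pos: [0.595, -0.171, 0.2986]
ee_rot: [3.141, 0.0, 3.098]
force: [-0.1, 0.3, -0.2]
width: 0.0298
```

```bash
python3 look.py w9
```

```text
t 30.1 [ 0.595  -0.171   0.2986] [3.1415 0.0001 3.0979] w 0.029798075609567546 F [-0.1458  0.263  -0.248 ]
pt [280.9 219.4] 0.79 [ 0.5966 -0.1703  0.04  ]
mask 0.68 3826 yaw -2.2 len 0.1889 origin [ 0.5954 -0.171 ] stem [ 0.5134 -0.1679] rect [ 607.8 -171.5] [ 22.3 188.9]
```

View pics/w9.png

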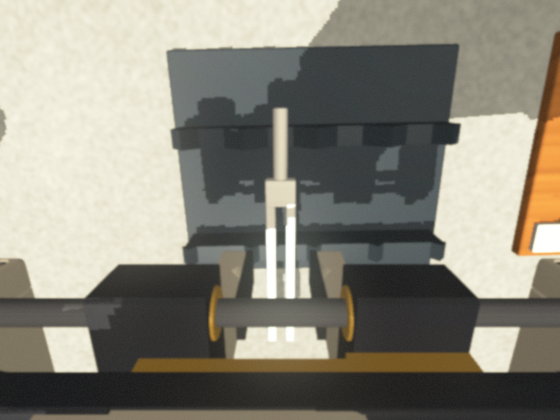

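fork_190 is alone and centred (281,270) with the yaw matched. I descend with a -1 mm y correction.

>>> {"method": "move_arm", "body": {
  "deltas": [
    [0,-1,-12,0,0,0],
    [0,0,-12,0,0,0],
    [0,0,-20,0,0,0],
    [0,0,-16,0,0,0],
    [0,0,-8,0,0,0]
  ]
}}

```text
t: 30.87
eef_pos: [0.5939, -0.1732, 0.2278]
ee_rot: [3.141, -0.003, 3.096]
force: [-1.2, -0.3, -0.6]
width: 0.0307
```

>>> {"method": "move_arm", "body": {
  "deltas": [
    [0,0,-8,0,0,0],
    [0,0,-8,0,0,0],
    [0,0,-7,0,0,0],
    [0,0,-3.5,0,0,0],
    [0,0,0,0,0,0]
  ]
}}

```text
t: 31.28
eef_pos: [0.5946, -0.1732, 0.2034]
ee_rot: [3.142, -0.001, 3.096]
force: [-0.5, 0.6, 0.1]
width: 0.0298
```

>>> {"method": "move_arm", "body": {
  "deltas": [
    [0,0,0,0,0,0],
    [0,0,0,0,0,0],
    [0,0,0,0,0,0],
    [0,0,0,0,0,0],
    [0,0,0,0,0,0]
  ],
  "claw": 225,
  "squeeze": 15
}}

```text
t: 31.7
eef_pos: [0.595, -0.1732, 0.2045]
ee_rot: [3.142, 0.001, 3.097]
force: [0.3, -0.5, 1.5]
width: 0.0219
```

>>> {"method": "move_arm", "body": {
  "deltas": [
    [0,0,10,0,0,0],
    [0,0,20,0,0,0],
    [0,0,25,0,0,0],
    [0,10,15,0,0,0.9],
    [0,30,0,0,0,0.9]
  ],
  "squeeze": 25
}}

```text
t: 32.12
eef_pos: [0.5959, -0.1351, 0.2786]
ee_rot: [-3.141, 0.006, 3.126]
force: [0.9, 0.5, -0.2]
width: 0.0216
```

>>> {"method": "move_arm", "body": {
  "deltas": [
    [-2,38,0,0,0,0],
    [-2,38,0,0,0,0],
    [-2,38,0,0,0,0],
    [-0.5,38,0,0,0,0],
    [0,38,0,0,0,0]
  ]
}}

```text
t: 32.53
eef_pos: [0.5878, 0.0584, 0.2751]
ee_rot: [3.141, 0.001, 3.128]
force: [1.1, -0.4, -1.3]
width: 0.0216
```

>>> {"method": "move_arm", "body": {
  "deltas": [
    [0,38,0,0,0,0],
    [0,38,0,0,0,0],
    [0,38,0,0,0,0],
    [0,38,0,0,0,0],
    [0,24,0,0,0,0]
  ]
}}

```text
t: 32.95
eef_pos: [0.5881, 0.2361, 0.275]
ee_rot: [3.141, 0.001, 3.13]
force: [0.8, -0.5, -0.5]
width: 0.022
```

>>> {"method": "move_arm", "body": {
  "deltas": [
    [0,13,0,0,0,0],
    [0,4.6,0,0,0,0],
    [0,0,0,0,0,0],
    [0,0,0,0,0,0],
    [0,0,0,0,0,0]
  ]
}}

```text
t: 33.37
eef_pos: [0.5883, 0.2491, 0.2742]
ee_rot: [-3.141, -0.0, 3.127]
force: [-0.4, -0.5, -0.9]
width: 0.0216
```

```bash
python3 look.py w10
```

```text
t 33.3667 [0.5883 0.2491 0.2742] [-3.1414 -0.0003  3.1267] w 0.02161654534610387 F [-0.3836 -0.4972 -0.8794]
pt [280.4 280.2] 0.75 [0.6292 0.2488 0.04  ]
pt [143.1 228.2] 0.73 [0.5862 0.1524 0.04  ]
pt [213.7 228.1] 0.68 [0.5868 0.2023 0.04  ]
pt [ 72.6 232.4] 0.68 [0.5887 0.1019 0.04  ]
mask 0.95 3432 yaw -0.9 len 0.1029 origin [0.5882 0.2016] stem [0.5062 0.2028] rect [557.6 202.1] [ 23.3 102.9]
mask 0.77 5565 yaw -1.5 len 0.1297 origin [0.5867 0.1046] stem [0.5047 0.1067] rect [569.5 105. ] [ 27.9 129.5]
mask 0.68 3962 yaw -1.1 len 0.1053 origin [0.5875 0.1543] stem [0.5055 0.1558] rect [558.1 155.1] [ 25.8 105.3]
carrier [190.3 212.3] 0.89 [0.5882 0.1749 0.    ]
puck [323.5 269.6] 0.53 [0.6363 0.2846 0.012 ]
pen_mug [482.1 165.3] 0.62 [0.5525 0.4088 0.    ]
```

View pics/w10.png

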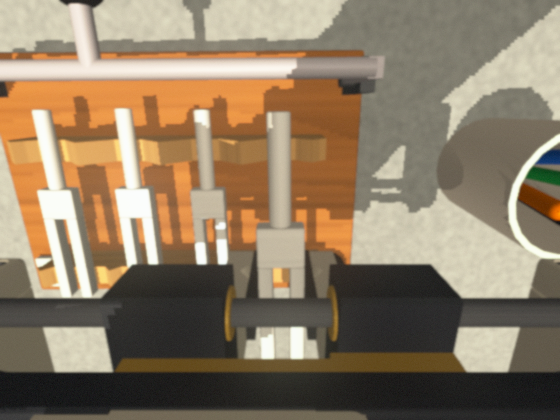

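The other three forks lie in their slots (stems at 45, 127 and 204), and the held fork_190 is over the last slot, with the mug well clear (rim from 510). Lowering.

>>> {"method": "move_arm", "body": {
  "deltas": [
    [0,0,-18,0,0,0],
    [0,0,-18,0,0,0],
    [0,0,-15,0,0,0],
    [0,0,-8,0,0,0],
    [0,0,-4,0,0,0]
  ]
}}

```text
t: 34.13
eef_pos: [0.588, 0.2501, 0.2097]
ee_rot: [-3.14, -0.002, 3.128]
force: [0.1, -0.1, -0.9]
width: 0.0214
```

>>> {"method": "move_arm", "body": {
  "deltas": [
    [0,0,-2,0,0,0],
    [0,0,-2,0,0,0],
    [0,0,-1.5,0,0,0],
    [0,0,-1,0,0,0],
    [0,0,-0.7,0,0,0]
  ]
}}

```text
t: 34.55
eef_pos: [0.5885, 0.2506, 0.2045]
ee_rot: [3.141, 0.001, 3.128]
force: [-3.3, -0.5, 7.4]
width: 0.0219
```

>>> {"method": "move_arm", "body": {
  "deltas": [
    [0,0,0,0,0,0],
    [0,0,0,0,0,0],
    [0,0,0,0,0,0],
    [0,0,0,0,0,0],
    [0,0,0,0,0,0]
  ]
}}

```text
t: 34.97
eef_pos: [0.5885, 0.2505, 0.2045]
ee_rot: [3.141, 0.001, 3.128]
force: [-1.1, -1.4, 6.2]
width: 0.022
```

>>> {"method": "move_arm", "body": {
  "deltas": [
    [0,0,0,0,0,0],
    [0,0,0,0,0,0],
    [0,0,15,0,0,0],
    [0,0,35,0,0,0],
    [0,0,40,0,0,0]
  ],
  "claw": 172
}}

```text
t: 35.38
eef_pos: [0.5876, 0.2499, 0.292]
ee_rot: [-3.138, -0.005, 3.128]
force: [1.0, 0.4, 0.7]
width: 0.0287
```

>>> {"method": "move_arm", "body": {
  "deltas": [
    [0,0,40,0,0,0],
    [0,0,25,0,0,0],
    [-20,-12,0,0,0,0],
    [-30,-16,0,0,0,0],
    [-30,-16,0,0,0,0]
  ],
  "claw": 160
}}

```text
t: 35.8
eef_pos: [0.5076, 0.2059, 0.3584]
ee_rot: [3.141, -0.0, 3.127]
force: [-0.1, 0.4, 0.2]
width: 0.0323
```

>>> {"method": "move_arm", "body": {
  "deltas": [
    [-30,-16,0,0,0,0],
    [-20,-10,0,0,0,0],
    [-7.5,-4.3,0,0,0,0],
    [0,0,0,0,0,0],
    [0,0,0,0,0,0]
  ]
}}

```text
t: 36.22
eef_pos: [0.451, 0.1763, 0.3593]
ee_rot: [3.141, 0.001, 3.128]
force: [-0.0, -0.4, -0.3]
width: 0.0324
```

```bash
python3 look.py w11; python3 - <<'E'
from h import *
a=arm.grab_frame("side")[:,:,::-1]
cv2.imwrite("pics/s11.png",cv2.resize(a[215:365,190:350],None,fx=4,fy=4,interpolation=cv2.INTER_CUBIC))
E
```

```text
t 36.2167 [0.451  0.1763 0.3593] [3.1408 0.0011 3.1284] w 0.03241587154309379 F [-0.0118 -0.4423 -0.279 ]
pt [302.2 317.3] 0.94 [0.5888 0.1986 0.04  ]
pt [260.7 311.5] 0.67 [0.5808 0.1537 0.04  ]
mask 0.89 839 yaw -0.3 len 0.1320 origin [0.5845 0.2001] stem [0.5025 0.2005] rect [568.5 200.3] [ 21.9 132.1]
mask 0.76 882 yaw -1.0 len 0.1330 origin [0.5828 0.152 ] stem [0.5008 0.1534] rect [567.4 152.5] [ 21.6 133.1]
carrier [281.5 296.1] 0.63 [0.5881 0.1762 0.    ]
puck [309.7 316. ] 0.3 [0.608  0.2095 0.012 ]
bail_ball [277.8 231.7] 0.55 [0.4553 0.1749 0.12  ]
pen_mug [478.6 267.4] 0.64 [0.5525 0.407  0.    ]
```

View pics/s11.png

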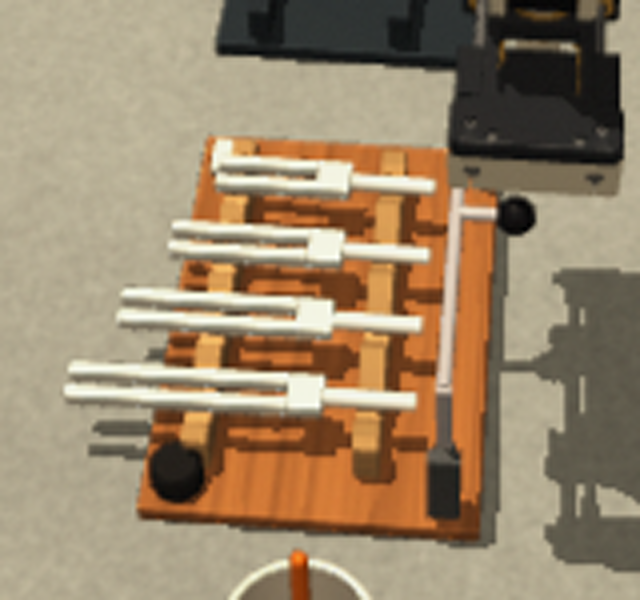

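All four forks lie flat in order with the longest by the puck, and the bail is open. Now I pinch the ball.

>>> {"method": "move_arm", "body": {
  "deltas": [
    [0.5,0,-20,0,0,0],
    [0.5,0,-25,0,0,0],
    [0,0,-20,0,0,0],
    [0,0,-12,0,0,0],
    [0,0,-5,0,0,0]
  ]
}}

```text
t: 37.03
eef_pos: [0.4514, 0.1757, 0.2748]
ee_rot: [-3.139, -0.003, 3.128]
force: [0.4, 0.2, 0.7]
width: 0.0326
```

>>> {"method": "move_arm", "body": {
  "deltas": [
    [0,0,0,0,0,0],
    [0,0,0,0,0,0],
    [0,0,0,0,0,0],
    [0,0,0,0,0,0],
    [0,0,0,0,0,0]
  ],
  "claw": 215,
  "squeeze": 10
}}

```text
t: 37.45
eef_pos: [0.452, 0.1759, 0.2774]
ee_rot: [3.141, 0.001, 3.128]
force: [2.2, -3.2, -1.7]
width: 0.021
```

>>> {"method": "move_arm", "body": {
  "deltas": [
    [0,0,0,0,0,0],
    [0,0,0,0,0,0],
    [0,0,0,0,0,0],
    [0,0,0,0,0,0],
    [0,0,0,0,0,0]
  ],
  "squeeze": 15
}}

```text
t: 37.87
eef_pos: [0.4517, 0.1759, 0.2771]
ee_rot: [-3.141, -0.0, 3.128]
force: [0.7, -3.6, 1.6]
width: 0.0208
```

>>> {"method": "move_arm", "body": {
  "deltas": [
    [6.3,-0.1,3.7,0,0,0],
    [7.8,-0.1,3.4,0,0,0],
    [8.9,-0.1,2.6,0,0,0],
    [9.1,-0.1,1.2,0,0,0],
    [9.3,-0.1,0,0,0,0]
  ]
}}

```text
t: 38.28
eef_pos: [0.4937, 0.1755, 0.2872]
ee_rot: [-3.141, -0.002, 3.127]
force: [-4.3, -0.7, -11.0]
width: 0.0208
```

>>> {"method": "move_arm", "body": {
  "deltas": [
    [9.1,-0.1,-1.3,0,0,0],
    [8.9,-0.1,-2.5,0,0,0],
    [8.4,-0.1,-3.8,0,0,0],
    [7.3,-0.1,-4.5,0,0,0],
    [6.9,-0.1,-5.7,0,0,0]
  ]
}}

```text
t: 38.7
eef_pos: [0.5347, 0.1751, 0.2697]
ee_rot: [-3.141, -0.001, 3.128]
force: [-6.6, 0.5, -3.7]
width: 0.0204
```

>>> {"method": "move_arm", "body": {
  "deltas": [
    [4.8,0,-5,0,0,0],
    [4.4,0,-5.7,0,0,0],
    [1,0,-2,0,0,0],
    [0,0,0,0,0,0],
    [0,0,0,0,0,0]
  ]
}}

```text
t: 39.12
eef_pos: [0.5447, 0.175, 0.2577]
ee_rot: [-3.142, 0.001, 3.128]
force: [0.0, -3.6, -1.9]
width: 0.0214
```

>>> {"method": "move_arm", "body": {
  "deltas": [
    [1,0,-1.7,0,0,0],
    [1.2,0,-1.9,0,0,0],
    [0,0,0,0,0,0],
    [0,0,0,0,0,0],
    [0,0,0,0,0,0]
  ]
}}

```text
t: 39.53
eef_pos: [0.5466, 0.175, 0.2548]
ee_rot: [3.141, 0.002, 3.129]
force: [-2.5, -5.1, 5.4]
width: 0.0209
```

>>> {"method": "move_arm", "body": {
  "deltas": [
    [0.6,0,-1,0,0,0],
    [0,0,0,0,0,0],
    [0,0,0,0,0,0],
    [0,0,0,0,0,0],
    [0,0,0,0,0,0]
  ]
}}

```text
t: 39.95
eef_pos: [0.5469, 0.175, 0.2545]
ee_rot: [3.141, 0.001, 3.129]
force: [-7.7, -4.4, 11.3]
width: 0.0205
```

>>> {"method": "move_arm", "body": {
  "deltas": [
    [0.6,0,-1,0,0,0],
    [0,0,0,0,0,0],
    [0,0,0,0,0,0],
    [0,0,0,0,0,0],
    [0,0,0,0,0,0]
  ]
}}

```text
t: 40.37
eef_pos: [0.5475, 0.175, 0.2539]
ee_rot: [3.141, 0.002, 3.129]
force: [-8.9, -4.4, 15.3]
width: 0.0204
```

>>> {"method": "move_arm", "body": {
  "deltas": [
    [0.3,0,-1.5,0,0,0],
    [0,0,0,0,0,0],
    [0,0,0,0,0,0],
    [0,0,0,0,0,0],
    [0,0,0,0,0,0]
  ]
}}

```text
t: 40.78
eef_pos: [0.5483, 0.175, 0.2529]
ee_rot: [3.141, 0.003, 3.129]
force: [-6.0, -6.2, 17.1]
width: 0.0209
```

```bash
python3 - <<'E'
from h import *
a=arm.grab_frame("side"); d=arm.spot_point("bail_ball","side"); print([(x["xy"],x["score"]) for x in d[:2]])
for q in (0,.05,.1):
    an=.504+q; print(q,proj("side",np.array([.489-.0+.066*np.cos(an),.176,.057+.066*np.sin(an)])))
E
```

```text
[]
0 [278.13800589 274.29774857]
0.05 [278.8573994  273.54632508]
0.1 [279.64417204 272.81939235]
```

>>> {"method": "move_arm", "body": {
  "deltas": [
    [0,0,0,0,0,0],
    [0,0,0,0,0,0],
    [0,0,0,0,0,0],
    [0,0,10,0,0,0],
    [0,0,30,0,0,0]
  ],
  "claw": 160
}}

```text
t: 41.3
eef_pos: [0.5467, 0.1748, 0.2872]
ee_rot: [-3.138, -0.006, 3.127]
force: [0.3, -0.0, -0.5]
width: 0.0327
```

>>> {"method": "move_arm", "body": {
  "deltas": [
    [0,0,40,0,0,0],
    [-20,0,30,0,0,0],
    [-20,0,20,0,0,0],
    [0,0,0,0,0,0],
    [0,0,0,0,0,0]
  ]
}}

```text
t: 41.72
eef_pos: [0.5074, 0.1755, 0.3828]
ee_rot: [3.138, 0.004, 3.129]
force: [-0.5, 0.2, -0.8]
width: 0.0329
```

```bash
python3 look.py w12; python3 - <<'E'
from h import *
st=arm.get_state()
a=arm.grab_frame("side"); d=arm.spot_point("bail_ball","side"); b=d[0]["xy"]; print([(x["xy"],x["score"]) for x in d[:2]])
w=cv2.imread("pics/w12.png")
cv2.imwrite("pics/f12.png",np.vstack([cv2.resize(a[225:355,185:345,::-1],(640,520),interpolation=cv2.INTER_CUBIC)]))
arm.grab_frame("scene"); s=arm.spot_point("bail_ball","scene")[0]["xy"]; print(s)
for q in (0,.05,.1,.15):
    an=.504+q; P=np.array([.489+.066*np.cos(an),.176,.057+.066*np.sin(an)]); print(q,P,*[proj(n,P,st) for n in ("side","wrist","scene")])
E
```

```text
t 41.7167 [0.5074 0.1755 0.3828] [3.1383 0.0039 3.129 ] w 0.03292331235929741 F [-0.5118  0.1697 -0.8074]
pt [348.6 257.5] 0.93 [0.5868 0.2508 0.04  ]
pt [302.6 260.9] 0.91 [0.5902 0.2002 0.04  ]
pt [213.6 259.6] 0.82 [0.5873 0.1021 0.04  ]
pt [259.8 253.2] 0.79 [0.5802 0.1533 0.04  ]
mask 0.95 1227 yaw -0.5 len 0.1262 origin [0.5849 0.1525] stem [0.5029 0.1533] rect [566.  152.4] [ 21.2 126.3]
mask 0.74 1401 yaw -1.3 len 0.1723 origin [0.5865 0.1994] stem [0.5045 0.2013] rect [590.6 200.5] [ 23.2 172.2]
mask 0.63 807 yaw 2.5 len 0.0836 origin [0.587 0.252] stem [0.5051 0.2484] rect [546.9 249.3] [83.6 23. ]
mask 0.62 911 yaw -3.8 len 0.0856 origin [0.584  0.0996] stem [0.5022 0.1051] rect [545.  103.4] [23.  85.6]
bail_ball [276.  245.6] 0.9 [0.5343 0.1727 0.12  ]
pen_mug [478.3 215.4] 0.9 [0.5539 0.4109 0.    ]
[([277.9, 271.6], 0.59)]
[312.8, 172.2]
0 [0.54679342 0.176      0.08887351] [278.13800589 274.29774857] [282.0657721  246.34858991] [311.95724314 176.04538959]
0.05 [0.54512818 0.176      0.09172215] [278.8573994  273.54632508] [282.04865908 245.98601058] [311.59898056 175.12181027]
0.1 [0.54332265 0.176      0.09448399] [279.64417204 272.81939235] [282.02898778 245.43003726] [311.20329354 174.20396237]
0.15 [0.54138134 0.176      0.09715215] [280.49662553 272.11902882] [282.00673152 244.67586417] [310.77121728 173.29442733]
```

View pics/f12.png

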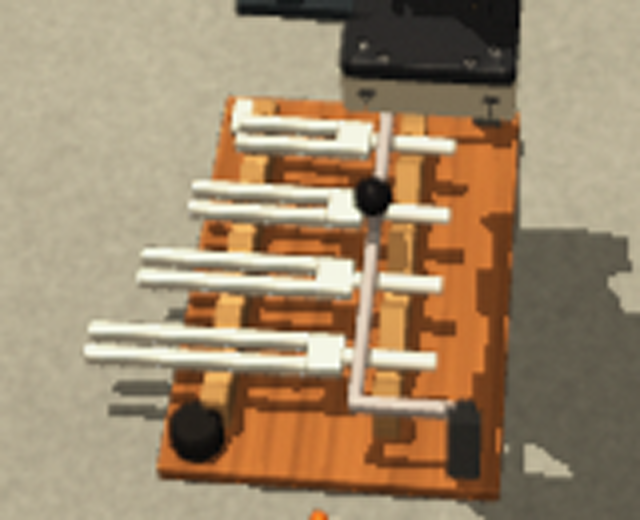

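The bar looks shut over the four stems (picture 16, the last one). To make sure, I press gently on top of the ball with closed fingers.

>>> {"method": "move_arm", "body": {
  "deltas": [
    [20,0,-10,0,0,0],
    [18.5,0,-20,0,0,0],
    [0,0,-30,0,0,0],
    [0,0,-25,0,0,0],
    [0,0,-10,0,0,0]
  ],
  "claw": 255
}}

```text
t: 42.68
eef_pos: [0.5454, 0.1744, 0.2814]
ee_rot: [-3.139, -0.005, 3.127]
force: [-0.3, -0.9, 0.3]
width: 0.0048
```

>>> {"method": "move_arm", "body": {
  "deltas": [
    [0,0,-4,0,0,0],
    [0,0,-3,0,0,0],
    [0,0,-1,0,0,0],
    [0,0,0,0,0,0],
    [0,0,0,0,0,0]
  ]
}}

```text
t: 43.1
eef_pos: [0.5465, 0.1754, 0.2785]
ee_rot: [3.14, 0.002, 3.128]
force: [-0.3, -0.3, -0.3]
width: 0.0004
```

>>> {"method": "move_arm", "body": {
  "deltas": [
    [0,0,-1,0,0,0],
    [0,0,0,0,0,0],
    [0,0,0,0,0,0],
    [0,0,-1,0,0,0],
    [0,0,0,0,0,0]
  ]
}}

```text
t: 43.52
eef_pos: [0.5467, 0.1754, 0.2777]
ee_rot: [3.14, 0.003, 3.129]
force: [-4.8, -0.7, 13.2]
width: 0.0003
```

>>> {"method": "move_arm", "body": {
  "deltas": [
    [0,0,0,0,0,0],
    [0,0,0,0,0,0],
    [0,0,0,0,0,0],
    [0,0,0,0,0,0],
    [0,0,0,0,0,0]
  ]
}}

```text
t: 43.93
eef_pos: [0.5467, 0.1755, 0.2777]
ee_rot: [3.14, 0.003, 3.129]
force: [-4.0, -0.4, 13.1]
width: 0.0006
```

With 13 N on it, the ball top stands at z = 99.7 mm, against 99.9 expected when shut, so the bar is at its stop. Retreat and do a final check.

>>> {"method": "move_arm", "body": {
  "deltas": [
    [0,0,15,0,0,0],
    [0,0,35,0,0,0],
    [0,0,40,0,0,0],
    [-20,0,40,0,0,0],
    [-30,0,10,0,0,0]
  ]
}}

```text
t: 44.35
eef_pos: [0.4997, 0.1758, 0.4187]
ee_rot: [3.138, 0.008, 3.128]
force: [1.0, 2.1, 1.3]
width: 0.0002
```

>>> {"method": "move_arm", "body": {
  "deltas": [
    [0,0,0,0,0,0],
    [0,0,0,0,0,0],
    [0,0,0,0,0,0],
    [0,0,0,0,0,0],
    [0,0,0,0,0,0]
  ]
}}

```text
t: 44.77
eef_pos: [0.498, 0.1752, 0.4115]
ee_rot: [-3.141, -0.001, 3.128]
force: [0.8, 0.0, -0.4]
width: 0.0004
```

```bash
python3 look.py w13; python3 - <<'E'
from h import *
arm.grab_frame("side")
for th in ("bail_ball","pen_mug","spray_bottle","fork_190"): print(th,[(np.round(d["xy"],1).tolist(),round(d["score"],2)) for d in arm.spot_point(th,"side")[:4]])
E
```

```text
t 44.7667 [0.498  0.1752 0.4115] [-3.1406 -0.0011  3.1276] w 0.00040436475939363613 F [ 0.7553  0.0196 -0.3692]
pt [262.8 253.6] 0.83 [0.5835 0.1527 0.04  ]
pt [219.  257.5] 0.82 [0.5879 0.1001 0.04  ]
pt [305.2 257.9] 0.72 [0.5898 0.2033 0.04  ]
pt [345.4 257.9] 0.68 [0.5904 0.2514 0.04  ]
mask 0.93 668 yaw 0.3 len 0.0744 origin [0.5862 0.2009] stem [0.5042 0.2005] rect [541.5 199.9] [74.6 21.9]
mask 0.92 733 yaw -0.0 len 0.0859 origin [0.5869 0.2497] stem [0.5049 0.2497] rect [548. 249.] [86.3 21.9]
mask 0.62 895 yaw -2.0 len 0.0886 origin [0.5849 0.1012] stem [0.5029 0.104 ] rect [547.4 103.4] [23.3 89. ]
mask 0.59 694 yaw -1.2 len 0.0717 origin [0.5856 0.1519] stem [0.5037 0.1537] rect [539.5 152.6] [24.2 71.6]
carrier [281.9 245.6] 0.96 [ 0.5916  0.1755 -0.    ]
bail_ball [280.5 241.6] 0.61 [0.5328 0.1747 0.12  ]
pen_mug [463.3 215.9] 0.59 [0.5533 0.4075 0.    ]
pen_mug [262.2 253.6] 0.59 [0.6029 0.1492 0.    ]
bail_ball [([279.6, 271.7], 0.81)]
pen_mug [([267.4, 394.3], 0.58)]
spray_bottle []
fork_190 [([261.9, 293.8], 0.92), ([261.9, 280.2], 0.7), ([263.5, 262.0], 0.68)]
```

```bash
python3 -c "
from station import arm
print(arm.job_done())"
```

```text
the job is handed in; nothing more can be done
None
```

The job is handed in. All four tuning forks lie in the wooden carrier, longest (190 mm) at the puck end, then 170, 150 and 130 mm, with the hold-down bar shut over the stems. It took about 45 s of the 131 s allowed.

I swung the bar up and back first. I then set the forks down one at a time, each released only after a light touch on the rails of about 6 N.

**Last checks**
- **Forks:** the final wrist-camera reading puts all four within about 3 mm of their slot centres in y. One point reading for fork_150 was about 4 mm off in x.
- **Bar:** it is at its stop. With 13 N pressed on the ball, its top stood at z = 99.7 mm, against 99.9 mm expected when shut.
- **Gripper:** it is clear of everything and reads close to zero force.

**Readings that failed or disagreed**
- **Ball height:** the side-camera network put the ball about 2–3 pixels from where a shut bar should show it. I trusted the press test instead.
- **Bottle:** the side network missed it in the last picture. The arm never went near it, but I did not confirm its position.
- **Mug:** it read within about 2 pixels of its starting place.
- **Side force while opening the bar:** the first pinch on the ball was about 3 mm off centre and showed 20 N sideways. I re-centred before swinging the bar.

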